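# Set the feeder's handwheel and snap its cover on

## Robot

A 7-joint arm with a two-finger parallel gripper is mounted at the origin on the work surface. World frame = base frame: x ahead of the robot, y to its left, z up, the work surface at z = 0. Lengths are in m, angles in degrees, forces in N, time in s.
With the tool pointing down it reaches from about 0.4 to 0.85 m from the base axis. Payload 4.4 kg.
Tool frame: the origin (TCP) lies at the very end of the fingers, on their centre line; the grasp point (between the pads) lies manip.tcp_to_grasp behind it (manip.tcp_to_grasp is the distance from the TCP to the grasp point, in m); y points along the fingers, x is the direction in which the jaws open and shut, and the axes are right-handed (so a half turn about y gives the same grasp; the last joint's range is limited). The gripper opens to 94 mm and grips with 3 to 60 N. Pads are 16 mm wide; open, the fingers measure 119 mm over their backs; the gripper's body (75 mm by 177 mm) begins 78 mm behind the grasp point.
Start: joints at [-68.572, 36.005, 2.206, 86.941, -1.547, 57.084, -1.146], TCP at [0.277, 0.588, 0.179] pointing down, gripper open.
Joint ranges: [-175.42, 175.42], [-21.48, 121.26], [-71.46, 75.88], [10.55, 141.38], [-63.04, 243.04], [13.31, 113.54], [-168.57, 168.57]. Speed limits (degrees/s): [147.25, 147.25, 180, 180, 180, 180, 180].

## Interface

Orientations are given as a 3x3 rotation matrix whose columns are the frame's x, y, z axes.
In Python, from workcell import manip, optics, order, finder gives the robot as it stands.
- The arm moves only by the tool arm_command, never from a script. Its argument "plan" is one flat list of numbers, 7 for each row, row after row: the turn, a rotation vector about the tool's x, y, z in units of 5 degrees (1.0 is 5 degrees), then the shift along the tool's x, y, z in units of 25 mm (1.0 is 25 mm), then the closure, from 0 (fully open) to 1 (shut). In form: [wx, wy, wz, dx, dy, dz, jaw, wx, wy, wz, dx, dy, dz, jaw, ...]. A call has 1 to 12 rows; each row shifts and turns the commanded pose from where the row before left it, along the tool's axes as they then stand; what a row does not reach is not made up. A row lasts 1/12 s, in which the tool goes at most 41.7 mm and 7.16 degrees, less where a joint would pass 70% of its speed; a pose out of reach is approached as far as the arm can. A call is refused whole if a number of a shift passes 1 or a number of a turn 1, either way. A call with a gripper value outside its range is refused whole. The fingers move at their own pace and stop on an object; "squeeze" is the grip in N (left out, the last holds). Time passes only in rows, so rows that do not move let the fingers close. It gives the time, the measured TCP pose, the force and the opening at its end, in the units of the state.
- manip.sense(): the state, without advancing time (a new reading comes with each control period).
- optics.capture(name): name is "side" or "top"; returns the picture (420x560x3 uint8, red, green, blue); there is no depth.
- optics.camera_model(name): a dict with "fovy" (degrees; the focal length in pixels is half the picture's height over the tangent of half this angle, whatever the lens; pixels are square), "cx", "cy" (the principal point, pixels), "dist" ([k1, k2, p1, p2, k3] as OpenCV has them; the pictures are not rectified), "R" (3x3) and "t" (3): a world point X has camera coordinates R X + t. Camera axes: x right, y down, z forward; pixel columns grow to the right and rows downward; lengths in m; the calibration is good to about 2 mm. A picture is of the moment at which its call begins. camera_model takes no time and is no camera call.
- order.close_job(): hands the job in, once; it reports no verdict.
Trained networks look in the newest picture that a camera, given by its name, has taken for a name from the list of things; names that differ only in an ending like _2 or _b are one class to them, and where a whole thing is asked for, a point or a joint stands for the part that bears it (a point fixed in the world has none). Each returns a list of dicts, best first, with "score" (0 to 1); they miss things now and then, are a little off and sometimes report something else, mostly with a low value. They report only what shows in the picture. A call takes as long as a camera call. They do not tell look-alikes from the thing itself.
- finder.spot_in(camera, label): "rect" ([left, top, right, bottom] in pixels, round what is visible of it).
- finder.trace(camera, label): "region" (420x560 bool, what is visible of it) and "rect" ([left, top, right, bottom] in pixels, round what is visible of it).
The state is a dict: "time_s": time; "q": joint angles; "joint_vel": joint speeds; "effort": joint torques, N m; "position": TCP position; "ee_rot": TCP orientation; "ft_force": force on the tool from outside, world axes, zero at the start; "torque": the same for the moment, N m; "opening": opening from 0.0 (shut) to 1.0 (fully open).
Only numpy, scipy, OpenCV 4.12 (cv2) and the standard library are available. Lean on these libraries where they do the work, as an engineer would, in place of code of your own. Each camera call takes 0.05 s, during which the arm holds its last target.

## Task

Put the bench wire feeder back in service. First take the handwheel by its orange handle and turn it until the yellow mark on its rim stands at the red pointer on the far side, and let it go there; then pick up the loose green cover, hook its bare-metal front lip into the slot at the near end of the blue drive-roll housing and pivot the far end down until it snaps flat under the roller catch. Leave the tin, the spool, the clevis lug and the steel offcut where they stand.

Things in the scene. Friction and masses are not known exactly. Their poses are not given: they have to be found in the camera images.
- wheel_unit: Handwheel unit, bolted down at a new place and yaw each time. Origin: on the bench, on the wheel's vertical axis; x axis points to the red pointer, z up. Grey pedestal 110 x 110 x 46 mm; on it the black wheel, 112 mm across, skirt 20 mm high, flat top 72 mm above the bench; a steel hub 32 mm across stands 8 mm above that.
- pointer_tip (a point): Tip of the fixed red pointer beside the far rim of the wheel: 61 mm from the axis along x of wheel_unit, 62 mm above the bench; the pointer's top is 4 mm below the wheel's top.
- yellow_mark (a point): Middle of the yellow mark on the wheel's skirt (it also laps over the edge of the top): 10 mm wide, so 0.09 rad to either side of this point; 56 mm from the axis, 62 mm above the bench. The white ticks every 30 degrees mean nothing here.
- wheel (a joint): Angle of the handwheel, rad: 0 when the middle of the yellow mark is at the red pointer, growing counter-clockwise seen from above. Starts between 0.7 and 2.7, so turn it clockwise seen from above. Stops at -0.7 and 3.1. Takes about 0.15 N m (4 N at the handle) and stays where it is left.
- handle_mid (a point): Middle of the orange upright round handle on the wheel: 20 mm diameter, from 73 to 117 mm above the bench (this point at 99), 40 mm from the wheel's axis. It spins freely about itself, so the hand need not turn with the wheel. Seen from above it is 2.2 rad clockwise from the yellow mark, so it ends near the robot, on the -y side of wheel_unit.
- roll_housing: Blue drive-roll housing, bolted down at a new place and yaw each time. Origin on the bench; x axis points from the slot (near end) to the roller catch (far end), y across, z up. Flat top rim 70 mm above the bench, 110 mm wide in y, from x = -83 to 68 mm, open in the middle with two rolls inside below the rim. The cover lies on this rim.
- slot_seat (a point): Where the tip of the cover's lip (cover_lip) lies when home: back of the slot, 3 mm above the rim, 71 mm from roll_housing's origin along -x; same axes. Slot floor is the rim, 110 mm wide, ends open. The steel overhang above slopes: underside 10 mm over the rim at the back, 15 mm at the mouth 18 mm along x; its top 26 mm over the rim. Enter tilted about 0.25 rad, lip low.
- catch_roller (a point): Middle, at rest, of the catch's white sprung roller (16 mm diameter, 42 mm long): 145.5 mm from slot_seat along x, 10 mm above the rim. The cover's far edge, pressed down, pushes it outward 2 to 3 mm, then it springs back over the edge. 6 N at rest, 700 N/m; 5 to 10 N pressed on the far end snaps it, the cover's own weight does not. A steel plate 27 mm behind it is 94 mm high.
- cover_grip (a point): Middle of the black grip rib of the loose green cover: rib 70 mm long (x), 14 wide (y), 30 tall, on the plate; this point is 21 mm above the plate's underside, 15 below the rib's top. x points from lip to far edge, z up off the plate. Plate 140 long, 100 wide, 6 thick, about 0.2 kg, its centre 12 mm from here towards the lip. Starts flat on the bench, rib up; its yaw varies.
- cover_lip (a point): Middle of the tip of the cover's lip, at mid-thickness (3 mm above the underside): 82 mm from cover_grip along -x and 18 mm lower; same axes. The lip is a bare aluminium tongue, 25 mm long, 70 mm wide, 6 mm thick.
- tin_mid (a point): Bystander: middle of a white and green paint tin, 77 mm across, 108 mm tall, standing before the handwheel.
- spool_mid (a point): Bystander: middle of a copper spool with black flanges, 84 mm across, 74 mm tall, standing before the handwheel.
- clevis_mid (a point): Bystander: a steel clevis lug, 50 x 60 mm, 58 mm tall, just beyond the cover's far edge; this point is 21 mm above the bench.
- offcut_mid (a point): Bystander: middle of a flat steel offcut, 35 x 120 x 22 mm, on the bench before the housing.
Mind the look-alikes: they are no part of the job. Of the things shaped like the part that bears cover_grip, the green one is meant. Of the things that look like the wheel_unit, the larger one is meant.

How it is judged:
By the outcome, as a careful person would: the job done as asked, in the order asked, and still so for the second after the job is handed in, with the robot touching nothing.
It also fails if it takes over 58 s, if anything falls off the work surface, if the arm or the gripper's body presses on something with over 40 N, if the wrist force passes 120 N, or if a joint passes its speed limit or range.

## Working session

There is one attempt and no reset: what is moved stays moved. The work goes in short steps, Python scripts to look and compute and a tool call to move; the robot and the scene stay as the last step left them, time stands still between calls to the robot, and variables do not carry over. Pictures are saved under pics/ and viewed, and the job is handed in when it is done.

Besides the shell and the picture viewer there is one more tool, called in YAML: its name, and indented under it one key for each argument. arm_command: Moves the arm, as the interface text tells. Its arguments: {"type":"object","properties":{"plan":{"type":"array"},"squeeze":{"type":"number"}},"required":["plan"]}

```bash
mkdir -p pics; ls; python3 - <<'E'
from workcell import manip, optics, order, finder
import cv2,numpy as np
s=manip.sense(); print({k:(np.round(v,3).tolist() if not isinstance(v,dict) else v) for k,v in s.items()})
print(manip.tcp_to_grasp)
for n in("side","top"):
    im=optics.capture(n); cv2.imwrite(f"pics/{n}0.png",im[:,:,::-1]); print(optics.camera_model(n))
E
```

```text
pics
{'time_s': 0.0, 'q': [-68.572, 36.058, 2.202, 86.994, -1.546, 57.084, -1.144], 'joint_vel': [-0.027, -0.02, -0.044, 0.031, 0.04, -0.049, 0.004], 'effort': [-0.0, -54.973, 1.143, -18.664, -0.052, 0.024, 0.0], 'position': [0.276, 0.588, 0.178], 'ee_rot': [[0.426, -0.001, -0.905], [0.905, -0.002, 0.426], [-0.002, -1.0, -0.0]], 'ft_force': [0.648, 0.786, 0.604], 'torque': [-0.031, -0.012, 0.002], 'opening': 0.999}
0.0188
{'fovy': 46.71299116864736, 'cx': 279.75687920142985, 'cy': 212.3377070942035, 'dist': array([-0.1632327,  0.       ,  0.       ,  0.       ,  0.       ]), 'R': array([[-0.96581448, -0.25853637,  0.01900862],
       [-0.19887935,  0.69192542, -0.69403618],
       [ 0.16628105, -0.67409062, -0.71968914]]), 't': array([0.5210383 , 0.11208159, 1.56170471])}
{'fovy': 51.429677730742185, 'cx': 279.90686762612137, 'cy': 208.14247243736963, 'dist': array([-0.04025916,  0.        ,  0.        ,  0.        ,  0.        ]), 'R': array([[-0.13347275, -0.99104692, -0.0033223 ],
       [-0.96689679,  0.1309544 , -0.21900122],
       [ 0.21747556, -0.02601838, -0.97571893]]), 't': array([0.09888741, 0.51209123, 1.14691927])}
```

View pics/top0.png

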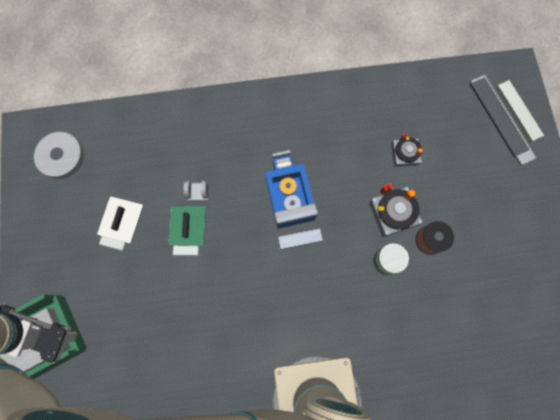

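View pics/side0.png

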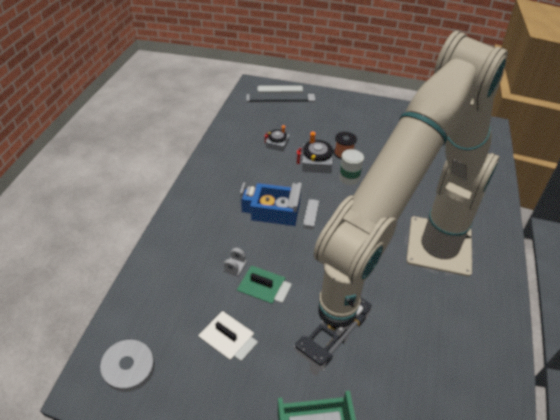

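```bash
cat > h.py <<'E'
from workcell import manip, optics, order, finder
import cv2,numpy as np
def cam(n):
    c=optics.camera_model(n); f=210/np.tan(np.radians(c['fovy']/2))
    return np.array([[f,0,c['cx']],[0,f,c['cy']],[0,0,1.]]),np.array(c['dist']),np.array(c['R']),np.array(c['t'])
def proj(n,P):
    K,d,R,t=cam(n); p,_=cv2.projectPoints(np.asarray(P,float).reshape(-1,3),cv2.Rodrigues(R)[0],t,K,d); return p[:,0]
def back(n,uv,z):
    K,d,R,t=cam(n); p=cv2.undistortPoints(np.asarray(uv,float).reshape(-1,1,2),K,d)[:,0]
    ray=np.c_[p,np.ones(len(p))]@R; o=-R.T@t
    return o+ray*((z-o[2])/ray[:,2])[:,None]
def crop(n,img,u,v,w,h,s,out,polys=[],pts=[]):
    x0,y0=int(u-w/2),int(v-h/2); c=img[max(y0,0):y0+h,max(x0,0):x0+w,::-1]
    x0=max(x0,0);y0=max(y0,0)
    c=cv2.resize(c,None,fx=s,fy=s,interpolation=cv2.INTER_CUBIC)
    tr=lambda P:((proj(n,P)-[x0,y0]+.5)*s-.5)
    for P,col in polys: cv2.polylines(c,[np.round(tr(P)).astype(int)],False,col,1,cv2.LINE_AA)
    for g in range(0,w,10): cv2.line(c,(g*s,0),(g*s,4 if g%50 else 10),(255,255,255),1)
    for g in range(0,h,10): cv2.line(c,(0,g*s),(4 if g%50 else 10,g*s),(255,255,255),1)
    cv2.imwrite(out,c); print(out,'x0,y0',x0,y0,'scale',s)
E
python3 - <<'E'
from h import *
t=optics.capture("top");s=optics.capture("side")
np.save('t0.npy',t);np.save('s0.npy',s)
crop('top',t,400,205,100,75,8,'pics/wt.png')
crop('side',s,318,155,100,75,8,'pics/ws.png')
crop('top',t,295,200,100,90,6,'pics/ht.png')
crop('side',s,275,205,100,75,8,'pics/hs.png')
crop('top',t,188,222,100,90,6,'pics/ct.png')
crop('side',s,262,275,100,75,8,'pics/cs.png')
for uv,z in (((400,208),.072),((187,227),.02),((292,193),.07),((393,258),.1),((437,237),.07)): print(uv,back('top',uv,z))
for n in('wheel_unit','cover_grip','roll_housing','clevis_mid','tin_mid','spool_mid','offcut_mid'):
  for c in('top','side'):
    print(n,c,[(round(r['score'],2),np.round(r['rect'],1).tolist()) for r in finder.spot_in(c,n)][:3])
E
```

```text
pics/wt.png x0,y0 350 167 scale 8
pics/ws.png x0,y0 268 117 scale 8
pics/ht.png x0,y0 245 155 scale 6
pics/hs.png x0,y0 225 167 scale 8
pics/ct.png x0,y0 138 177 scale 6
pics/cs.png x0,y0 212 237 scale 8
(400, 208) [[ 0.47373093 -0.29524293  0.072     ]]
(187, 227) [[0.51004953 0.29609336 0.02      ]]
(292, 193) [[ 0.55565805 -0.00886318  0.07      ]]
(393, 258) [[ 0.34005542 -0.24293566  0.1       ]]
(437, 237) [[ 0.38167201 -0.38005305  0.07      ]]
wheel_unit top [(0.91, [367.3, 181.1, 421.2, 237.9])]
wheel_unit side [(0.84, [296.7, 131.3, 333.5, 173.4]), (0.72, [266.1, 125.3, 290.6, 149.6])]
cover_grip top [(0.98, [169.7, 206.7, 207.4, 256.6])]
cover_grip side [(0.89, [199.2, 312.4, 258.7, 359.0]), (0.76, [237.1, 265.7, 290.9, 307.0])]
roll_housing top [(0.83, [265.2, 153.2, 318.0, 228.1]), (0.59, [185.9, 181.3, 204.8, 202.5])]
roll_housing side [(0.86, [240.3, 181.1, 300.4, 224.7])]
clevis_mid top [(0.81, [186.4, 180.3, 208.2, 202.9])]
clevis_mid side [(0.73, [226.5, 247.8, 245.1, 276.4])]
tin_mid top [(0.72, [370.2, 242.7, 409.2, 275.5])]
tin_mid side [(0.88, [339.8, 145.5, 360.5, 190.9])]
spool_mid top [(0.59, [414.2, 221.5, 453.0, 255.2])]
spool_mid side [(0.96, [332.8, 131.6, 358.7, 157.5])]
offcut_mid top [(0.75, [282.1, 225.8, 321.5, 248.8])]
offcut_mid side [(0.64, [303.1, 203.2, 320.7, 230.0])]
```

View pics/wt.png

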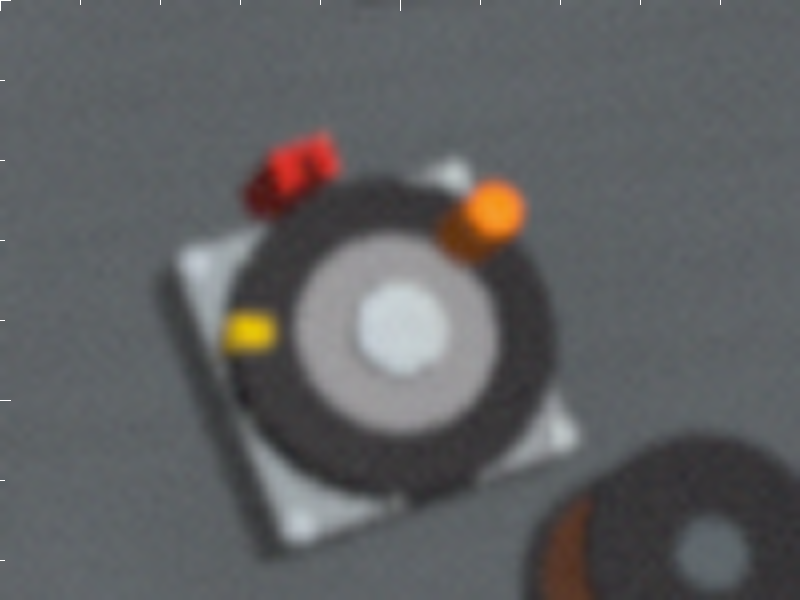

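View pics/ws.png

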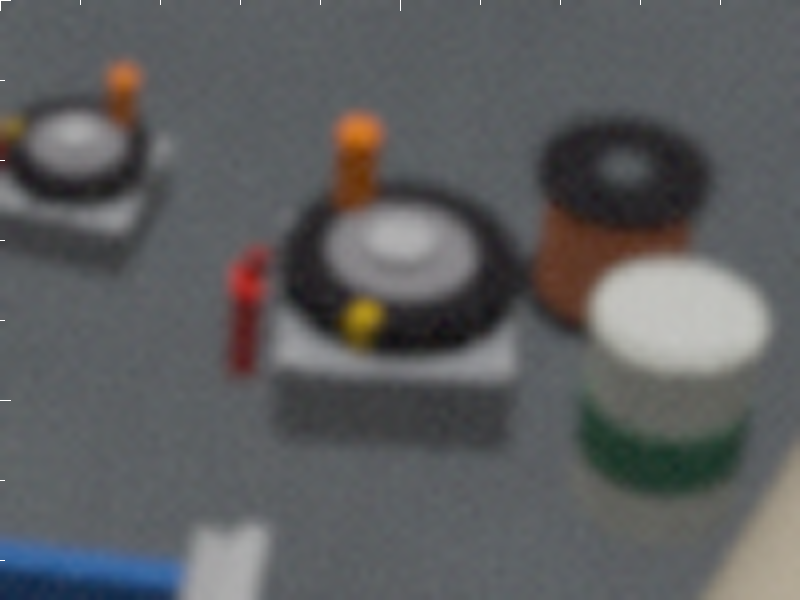

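View pics/ht.png

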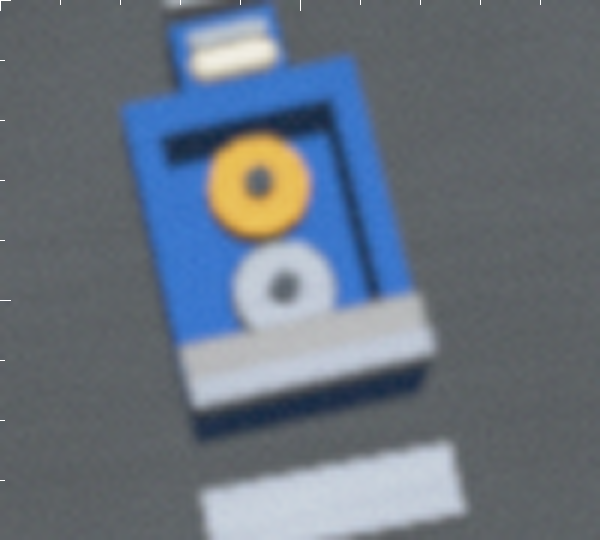

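View pics/hs.png

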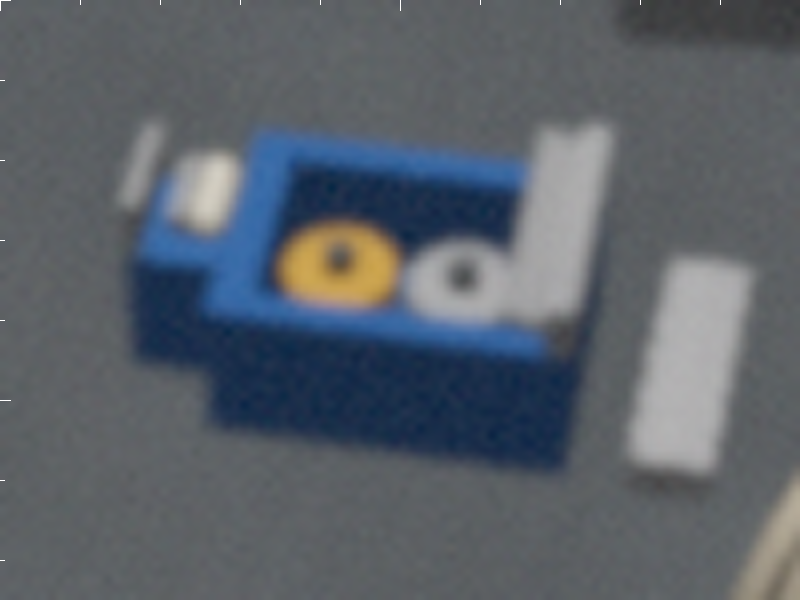

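View pics/ct.png

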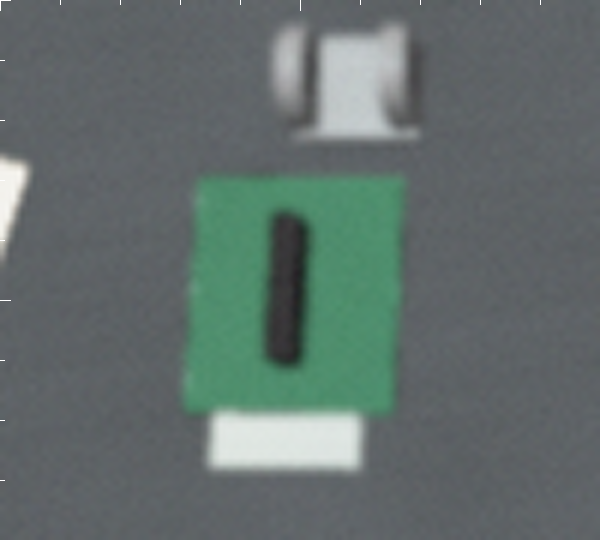

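View pics/cs.png

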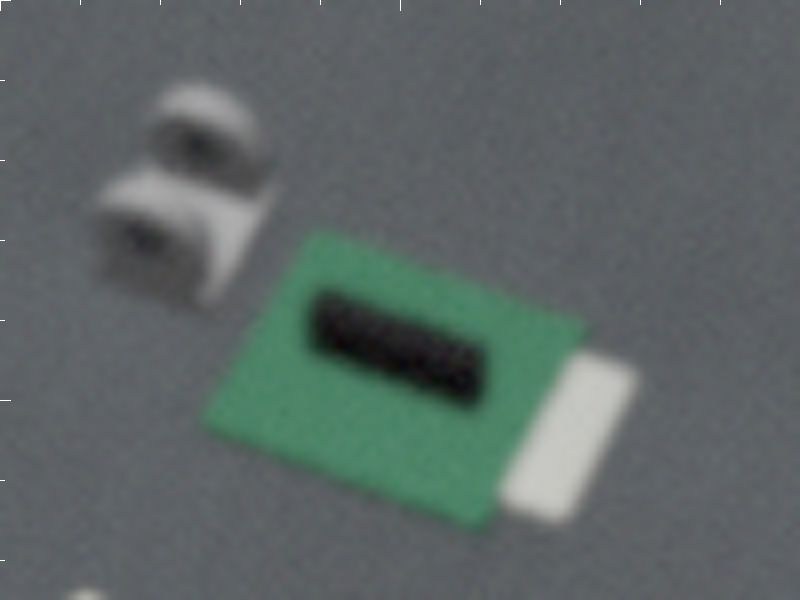

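```bash
cat > fit.py <<'E'
from h import *
from scipy.optimize import least_squares
def px(c,x0,y0,s): return [(c[0]+.5)/s-.5+x0,(c[1]+.5)/s-.5+y0]
def W(p,P):
    P=np.atleast_2d(P).astype(float)/1000; c,s=np.cos(p[2]),np.sin(p[2])
    return np.c_[p[0]+c*P[:,0]-s*P[:,1],p[1]+s*P[:,0]+c*P[:,1],P[:,2]]
def fit(obs,p0,tag):
    def r(p,cs=('top','side')): return np.concatenate([(proj(n,W(p,P))-uv).ravel() for n,P,uv in obs if n in cs])
    for cs in (('top',),('side',),('top','side')):
        if not any(o[0] in cs for o in obs): continue
        q=least_squares(lambda p:r(p,cs),p0,loss='soft_l1').x
        print(tag,cs,np.round(q[:2],4),'yaw',round(np.degrees(q[2]),2),np.round(r(q,cs).reshape(-1,2),1).tolist())
    return q
E
cat > m1.py <<'E'
from fit import *
t,s=np.load('t0.npy'),np.load('s0.npy')
T=lambda P,c,o:('top',P,px(c,*o)); S=lambda P,c,o:('side',P,px(c,*o))
o=(138,177,6);e=(212,237,8)
C=fit([T((58,50,6),(198,177),o),T((58,-50,6),(406,177),o),T((-57,-50,6),(395,412),o),T((-57,50,6),(184,412),o),T((-82,35,6),(207,468),o),T((-82,-35,6),(361,470),o),
S((58,-50,6),(318,230),e),S((58,50,6),(203,424),e),S((-57,-50,6),(588,325),e),S((-57,50,6),(485,528),e),S((-82,-35,6),(638,375),e),S((-82,35,6),(565,522),e)],(.5,.3,0),'cover')
o=(245,155,6);e=(225,167,8)
H=fit([T((68,55,70),(122,105),o),T((68,-55,70),(357,57),o),T((74.5,0,88),(235,58),o),T((-83,55,0),(198,437),o),T((-83,-55,0),(420,388),o),
S((68,-55,70),(258,130),e),S((68,55,70),(207,308),e),S((-83,55,70),(575,355),e),S((68,55,0),(212,425),e),S((-83,55,0),(565,468),e)],(.55,0,.2),'housing')
o=(350,167,8);e=(268,117,8)
U=fit([T((0,0,80),(402,328),o),T((-55,55,46),(298,540),o),T((55,55,46),(182,255),o),T((-55,-55,46),(577,445),o),
 S((0,0,80),(403,240),e),S((-55,55,46),(515,370),e),S((55,55,46),(278,365),e),S((55,55,0),(278,437),e),S((-55,55,0),(505,440),e)],(.47,-.29,.2),'wheel')
for n,oo,hp,ym in(('top',o:=(350,167,8),(495,210),(235,332)),('side',e,(359,133),(362,322))):
    for c,z in((hp,.117),(ym,.072)):
        X=back(n,[px(c,*oo)],z)[0]; d=X[:2]-U[:2]; print(n,z,X,'r',np.hypot(*d),'ang rel',np.degrees(np.arctan2(d[1],d[0])-U[2]))
np.save('poses.npy',[C,H,U])
box=lambda p,x0,x1,y0,y1,z:(W(p,[(x0,y0,z),(x1,y0,z),(x1,y1,z),(x0,y1,z),(x0,y0,z)]),(0,0,255))
a=np.linspace(0,2*np.pi,60)
circ=lambda p,cx,cy,r,z:(W(p,np.c_[cx+r*np.cos(a)*1,cy+r*np.sin(a),z+0*a]),(255,255,0))
pc=[box(C,-57,58,-50,50,6),box(C,-82,-57,-35,35,6),box(C,-35,35,-7,7,36)]
ph=[box(H,-83,68,-55,55,70),box(H,-83,-53,-55,55,96),box(H,-83,68,-55,55,0),box(H,66.5,82.5,-21,21,80)]
pu=[box(U,-55,55,-55,55,46),box(U,-55,55,-55,55,0),circ(U,0,0,56,72),circ(U,0,0,16,80),(W(U,[(61,0,62),(75,0,62)]),(0,255,0))]
crop('top',t,400,205,100,75,8,'pics/wt1.png',pu)
crop('side',s,318,155,100,75,8,'pics/ws1.png',pu)
crop('top',t,295,200,100,90,6,'pics/ht1.png',ph)
crop('side',s,275,205,100,75,8,'pics/hs1.png',ph)
crop('top',t,188,222,100,90,6,'pics/ct1.png',pc)
crop('side',s,262,275,100,75,8,'pics/cs1.png',pc)
A=[cv2.imread(f'pics/{k}1.png') for k in('wt','ws','ht','hs','ct','cs')]
cv2.imwrite('pics/ov_w.png',np.hstack(A[:2])[:, :,:]); 
f=lambda i:cv2.resize(i,(400,300))
cv2.imwrite('pics/ov.png',np.vstack([np.hstack([f(A[2]),f(A[3])]),np.hstack([f(A[4]),f(A[5])])]))
E
python3 m1.py
```

```text
cover ('top',) [0.5165 0.2992] yaw -8.13 [[0.1, -0.1], [-0.2, 0.1], [-0.2, 0.5], [-0.1, 0.2], [0.8, -0.3], [-0.2, -0.4]]
cover ('side',) [0.5163 0.2981] yaw -7.9 [[-0.4, -0.3], [-0.4, -0.0], [0.5, -0.0], [0.1, 0.2], [0.1, 0.2], [0.1, -0.1]]
cover ('top', 'side') [0.5163 0.2988] yaw -8.01 [[0.2, -0.1], [-0.1, 0.1], [0.0, 0.5], [0.1, 0.3], [1.0, -0.2], [0.0, -0.4], [-0.4, -0.2], [-0.5, 0.1], [0.4, 0.2], [-0.0, 0.4], [-0.0, 0.4], [-0.0, 0.1]]
housing ('top',) [ 0.563  -0.0043] yaw 5.31 [[0.2, -0.1], [-0.5, -0.6], [0.2, -0.8], [-0.1, 1.0], [0.2, 0.7]]
housing ('side',) [ 0.5636 -0.0082] yaw 6.14 [[-0.1, -0.3], [-0.1, -0.0], [0.0, -0.2], [-0.2, 0.1], [0.3, 0.4]]
housing ('top', 'side') [ 0.563  -0.0054] yaw 5.59 [[0.5, -0.1], [-0.3, -0.7], [0.4, -0.8], [0.4, 1.0], [0.7, 0.5], [0.0, 0.1], [-0.3, 0.5], [-0.2, 0.6], [-0.4, 0.5], [0.1, 1.2]]
wheel ('top',) [ 0.4739 -0.2939] yaw 11.08 [[0.5, -0.2], [-0.7, 0.7], [-0.7, -0.4], [1.1, -0.1]]
wheel ('side',) [ 0.4772 -0.2997] yaw 13.97 [[-0.4, -0.9], [0.5, -0.0], [0.0, -0.2], [-0.6, 0.2], [0.5, 0.7]]
wheel ('top', 'side') [ 0.4743 -0.2953] yaw 11.17 [[1.0, -0.4], [-0.2, 0.6], [-0.3, -0.5], [1.6, -0.3], [0.1, -0.0], [0.3, 1.3], [-0.2, 0.1], [-0.8, 0.6], [0.4, 2.0]]
top 0.117 [ 0.50181672 -0.3195873   0.117     ] r 0.036710758831077855 ang rel -52.504200503153896
top 0.072 [ 0.48130962 -0.23798093  0.072     ] r 0.057792275412904416 ang rel 71.81805695238799
side 0.117 [ 0.50320002 -0.32014211  0.117     ] r 0.038119082559671676 ang rel -51.757052791984684
side 0.072 [ 0.48179057 -0.24135211  0.072     ] r 0.054512306788922556 ang rel 70.88361596747953
pics/wt1.png x0,y0 350 167 scale 8
pics/ws1.png x0,y0 268 117 scale 8
pics/ht1.png x0,y0 245 155 scale 6
pics/hs1.png x0,y0 225 167 scale 8
pics/ct1.png x0,y0 138 177 scale 6
pics/cs1.png x0,y0 212 237 scale 8
```

View pics/ov.png

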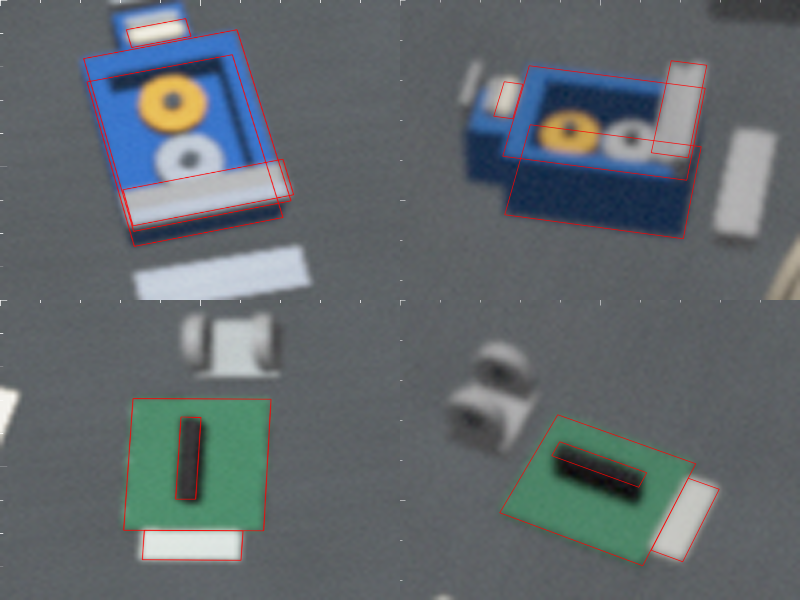

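View pics/wt1.png

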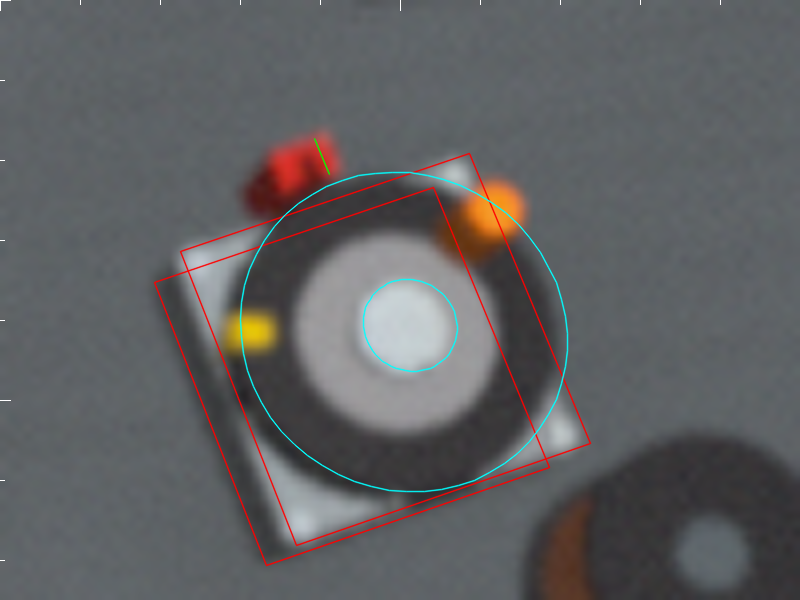

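View pics/ws1.png

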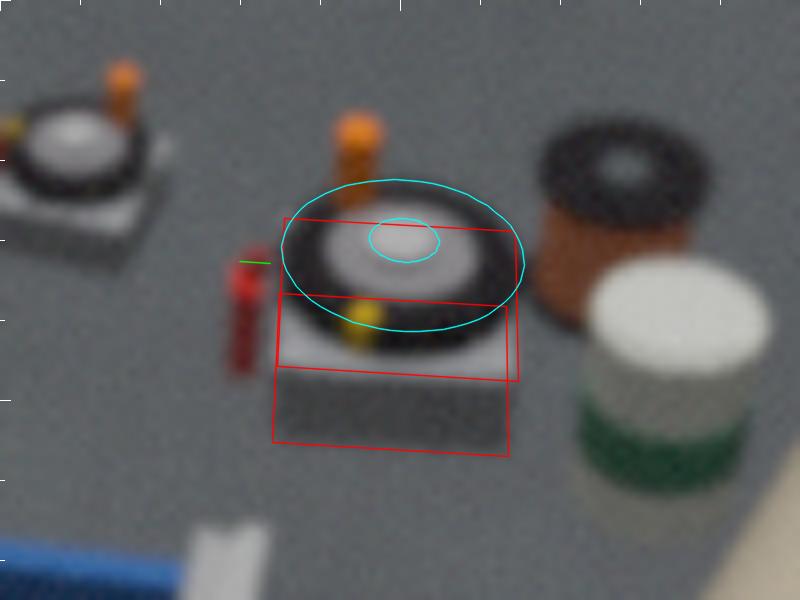

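View pics/ht1.png

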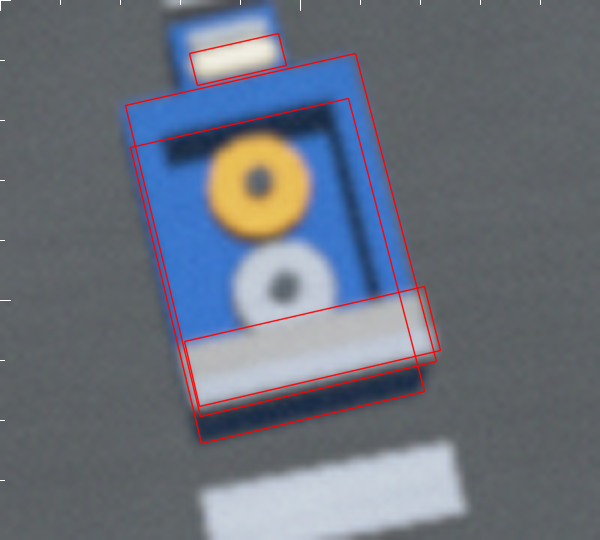

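```bash
python3 - <<'E'
from fit import *
o=(350,167,8);e=(268,117,8)
for n,oo,L in(('top',o,[((397,333.5),.072),((403,327),.08),((495,210),.117),((320,160),.068)]),('side',e,[((401,253),.072),((403,240),.08),((359,133),.117),((250,275),.068)])):
    for c,z in L: print(n,z,back(n,[px(c,*oo)],z)[0].round(4))
E
```

```text
top 0.072 [ 0.4733 -0.2929  0.072 ]
top 0.08 [ 0.4738 -0.2929  0.08  ]
top 0.117 [ 0.5018 -0.3196  0.117 ]
top 0.068 [ 0.5382 -0.2795  0.068 ]
side 0.072 [ 0.475  -0.2954  0.072 ]
side 0.08 [ 0.4746 -0.2951  0.08  ]
side 0.117 [ 0.5032 -0.3201  0.117 ]
side 0.068 [ 0.5392 -0.2647  0.068 ]
```

arm_command:
  plan: [0,1,0,0,-0.4,0,0,0,1,0,0,-0.4,0,0,0,1,0,0,-0.4,0,0,0,1,0,0,-0.4,0,0,0,1,0,0,-0.4,0,0,0,1,0,0,-0.4,0,0,0,1,0,0,-0.4,0,0,0,1,0,0,-0.4,0,0,0,1,0,0,-0.4,0,0,0,1,0,0,-0.4,0,0,0,1,0,0,0,0,0,0,1,0,0,0,0,0]

```text
time_s: 1.9
position: [0.2769, 0.5886, 0.2799]
ee_rot: [[0.997, 0.001, -0.08], [0.08, 0.002, 0.997], [0.001, -1.0, 0.002]]
ft_force: [-0.2, -0.0, 0.2]
opening: 1.001
```

arm_command:
  plan: [0,0.92,0,0,0,-1,0.3,0,0,0,0.25,0,-1,0.3,0,0,0,0.25,0,-1,0.3,0,0,0,0.25,0,-1,0.3,0,0,0,0.25,0,-1,0.3,0,0,0,0.25,0,-1,0.3,0,0,0,0.25,0,-1,0.3,0,0,0,0.25,0,-1,0.3,0,0,0,0.25,0,-1,0.3,0,0,0,0.25,0,-1,0.3,0,0,0,0.25,0,-1,0.3,0,0,0,0.25,0,-1,0.3]

```text
time_s: 2.9
position: [0.3487, 0.2873, 0.2792]
ee_rot: [[1.0, 0.0, -0.004], [0.004, 0.001, 1.0], [0.0, -1.0, 0.001]]
ft_force: [0.8, 0.5, -0.2]
opening: 0.699
```

arm_command:
  plan: [0,0,0,0.25,0,-1,0.3,0,0,0,0.25,0,-1,0.3,0,0,0,0.25,0,-1,0.3,0,0,0,0.25,0,-1,0.3,0,0,0,0.25,0,-1,0.3,0,0,0,0.25,0,-1,0.3,0,0,0,0.25,0,-1,0.3,0,0,0,0.25,0,-1,0.3,0,0,0,0.25,0,-1,0.3,0,0,0,0.25,0,-1,0.3,0,0,0,0.25,0,-1,0.3,0,0,0,0.25,0,-1,0.3]

```text
time_s: 3.9
position: [0.4248, -0.0124, 0.2792]
ee_rot: [[1.0, 0.001, -0.004], [0.004, 0.0, 1.0], [0.001, -1.0, 0.0]]
ft_force: [0.2, -0.3, -0.7]
opening: 0.704
```

arm_command:
  plan: [0,0,0,0.25,0,-1,0.3,0,0,0,0.25,0,-1,0.3,0,0,0,0.25,0,-1,0.3,0,0,0,0.25,0,-1,0.3,0,0,0,0.25,0,-1,0.3,0,0,0,0.25,0,-1,0.3,0,0,0,0.25,0,-1,0.3,0,0,0,0.25,0,-1,0.3,0,0,0,0.25,0,-1,0.3,0,0,0,0.25,0,-1,0.3,0,0,0,0.25,0,-1,0.3,0,0,0,0,0,0,0.3]

```text
time_s: 4.9
position: [0.494, -0.2916, 0.279]
ee_rot: [[1.0, 0.0, 0.002], [-0.002, -0.005, 1.0], [0.0, -1.0, -0.005]]
ft_force: [-0.6, 0.4, 0.6]
opening: 0.7
```

```bash
python3 - <<'E'
from h import *
s=manip.sense();p=s['position'];print(p)
for n in('top','side'):
    im=optics.capture(n);u=proj(n,[p])[0];print(n,u)
    R=s['ee_rot'];P=np.array(p)+np.array([R@np.array([a,0,0]) for a in(-.0333,.0333)])
    crop(n,im,u[0],u[1]+5,100,75,8,f'pics/g_{n}.png',[(P,(0,0,255)),(np.array([p,[p[0],p[1],p[2]+.03]]),(0,255,255))])
E
```

```text
[ 0.49404354 -0.29161447  0.27903241]
top [420.72601075 179.67596913]
pics/g_top.png x0,y0 370 147 scale 8
side [316.34488366 100.26384639]
pics/g_side.png x0,y0 266 67 scale 8
```

View pics/g_side.png

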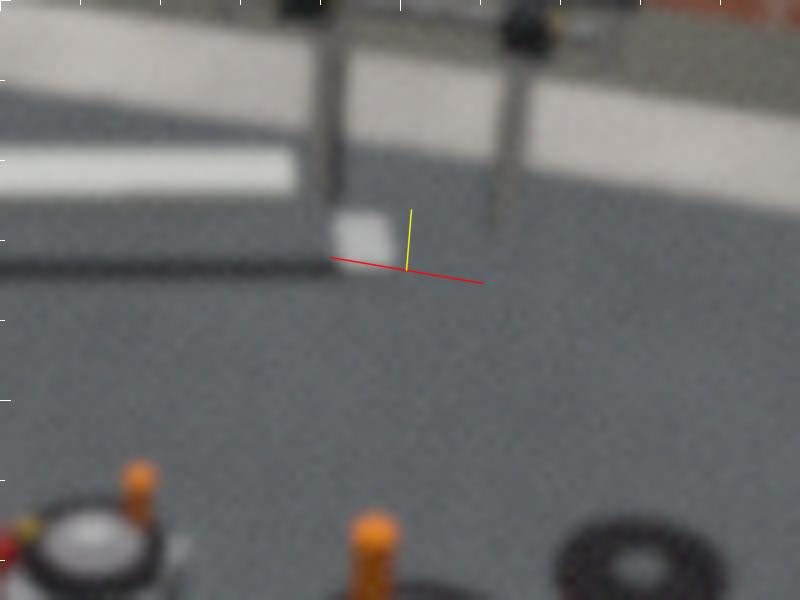

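View pics/g_top.png

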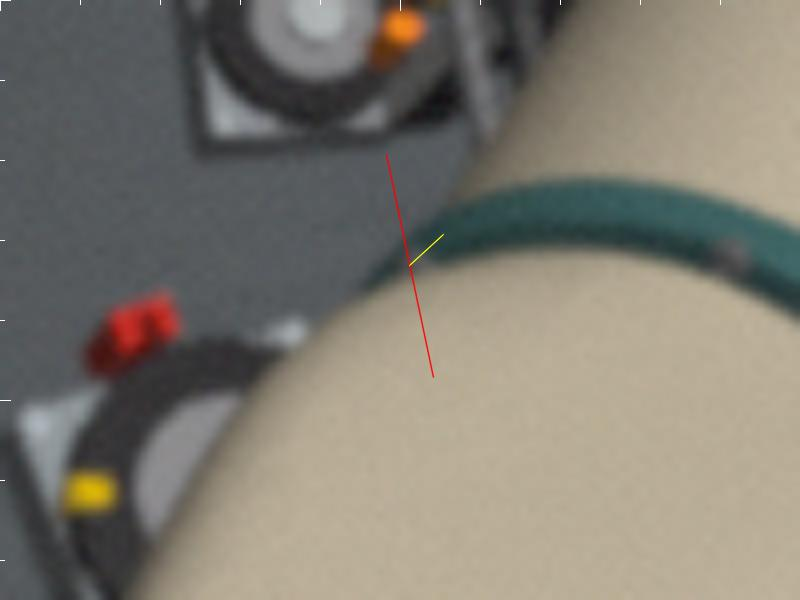

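arm_command:
  plan: [0,0,0,0.17,0,-0.57,0.3,0,0,0,0.16,0.5,-0.56,0.3,0,0,0,0,1,0,0.3,0,0,0,0,1,0,0.3,0,0,0,0,1,0,0.3,0,0,0,0,1,0,0.3,0,0,0,0,1,0,0.3,0,0,0,0,0.5,0,0.3,0,0,0,0,0,0,0.3]

```text
time_s: 5.75
position: [0.5012, -0.3105, 0.1262]
ee_rot: [[1.0, -0.005, -0.006], [0.006, 0.004, 1.0], [-0.005, -1.0, 0.004]]
ft_force: [0.0, -0.8, -0.1]
opening: 0.703
```

```bash
python3 - <<'E'
from h import *
s=manip.sense();p=s['position'];print(p,s['ft_force'])
for n in('side',):
    im=optics.capture(n);u=proj(n,[p])[0];print(n,u)
    R=s['ee_rot'];P=np.array(p)+np.array([R@np.array([a,0,0]) for a in(-.0333,.0333)])
    im=np.clip(im.astype(float)*1.6,0,255).astype(np.uint8)
    crop(n,im,u[0],u[1]-5,100,75,8,f'pics/g2_{n}.png',[(P,(0,0,255)),(np.array([p,[p[0],p[1],p[2]+.03]]),(0,255,255))])
E
```

```text
[ 0.50118239 -0.31054334  0.1261772 ] [ 0.03662975 -0.76757377 -0.06239331]
side [312.58590515 132.77464991]
pics/g2_side.png x0,y0 262 90 scale 8
```

View pics/g2_side.png

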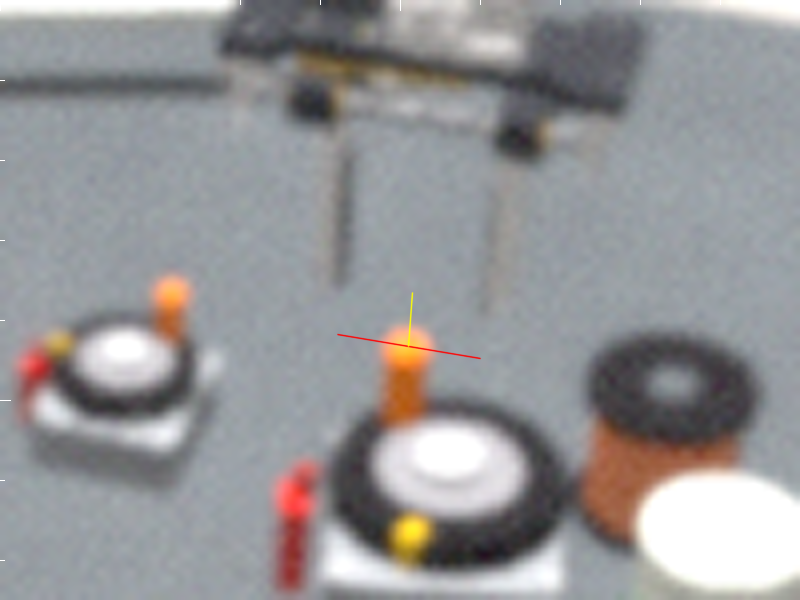

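```bash
python3 - <<'E'
from h import *
s=manip.sense();print(s['position'],s['ee_rot'].round(3).tolist() if hasattr(s['ee_rot'],'round') else s['ee_rot'])
p=np.array([.276,.588,.178]);x=np.array([.426,.905,-.002])
for n in('side','top'):
    im=np.load(n[0]+'0.npy');u=proj(n,[p])[0];print(n,u)
    P=[p-x*.047,p+x*.047]; im=np.clip(im.astype(float)*1.8,0,255).astype(np.uint8)
    crop(n,im,u[0],u[1]-5,100,75,8,f'pics/g3_{n}.png',[(P,(0,0,255)),(np.array([p,[p[0],p[1],p[2]+.03]]),(0,255,255))])
E
```

```text
[ 0.50216408 -0.31180022  0.12799741] [[1.0, -0.002, -0.005], [0.005, 0.003, 1.0], [-0.002, -1.0, 0.003]]
side [326.43436948 362.51015926]
pics/g3_side.png x0,y0 276 320 scale 8
top [ 59.66403852 327.81575155]
pics/g3_top.png x0,y0 9 285 scale 8
```

View pics/g3_side.png

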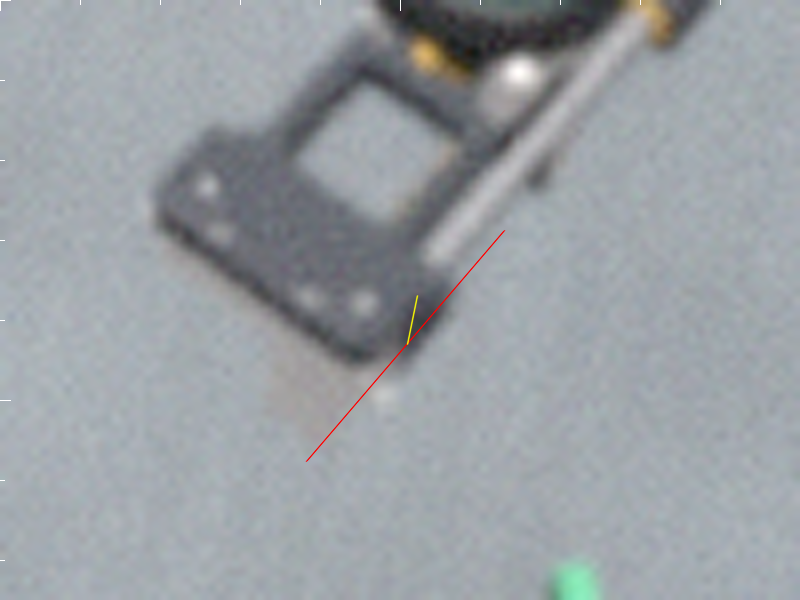

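View pics/g3_top.png

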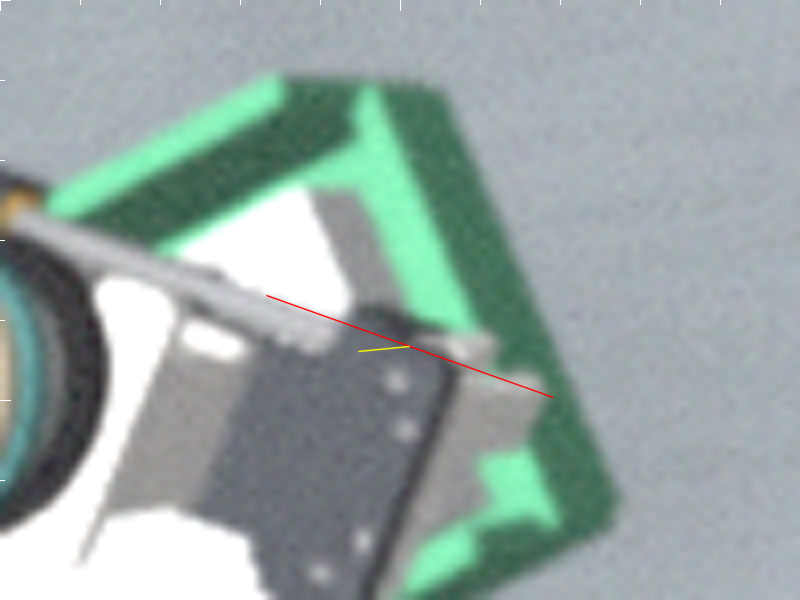

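arm_command:
  plan: [0,0,0,0,0.5,-0.32,0.3,0,0,0,0,0.5,0,0.3,0,0,0,0,0.52,0,0.3,0,0,0,0,0,0,0.3]

```text
time_s: 6.13
position: [0.5021, -0.3217, 0.0896]
ee_rot: [[1.0, -0.001, -0.004], [0.004, 0.001, 1.0], [-0.001, -1.0, 0.001]]
ft_force: [-0.6, 0.0, 0.7]
opening: 0.698
```

```bash
cat > snap.py <<'E'
from h import *
import sys
tag=sys.argv[1]; s=manip.sense();p=np.array(s['position']);R=np.array(s['ee_rot'])
print(s['time_s'],p.round(4),np.array(s['ft_force']).round(1),'open',round(s['opening'],3),'q',np.round(s['q'],1).tolist(),'xaz',np.degrees(np.arctan2(R[1,0],R[0,0])).round(2))
for n in sys.argv[2:]:
    im=optics.capture(n);u=proj(n,[p])[0];np.save(f'{tag}_{n}.npy',im)
    im=np.clip(im.astype(float)*1.5,0,255).astype(np.uint8)
    crop(n,im,u[0],u[1],100,75,8,f'pics/{tag}_{n}.png',[([p-R[:,0]*.02,p+R[:,0]*.02],(0,0,255)),([p,p-R[:,1]*.0188],(0,255,255))])
E
python3 snap.py a side
```

```text
6.1333 [ 0.5021 -0.3217  0.0896] [-0.6  0.   0.7] open 0.698 q [12.0, 41.2, 29.6, 101.2, -27.4, 45.1, 55.4] xaz 0.21
pics/a_side.png x0,y0 262 101 scale 8
```

View pics/a_side.png

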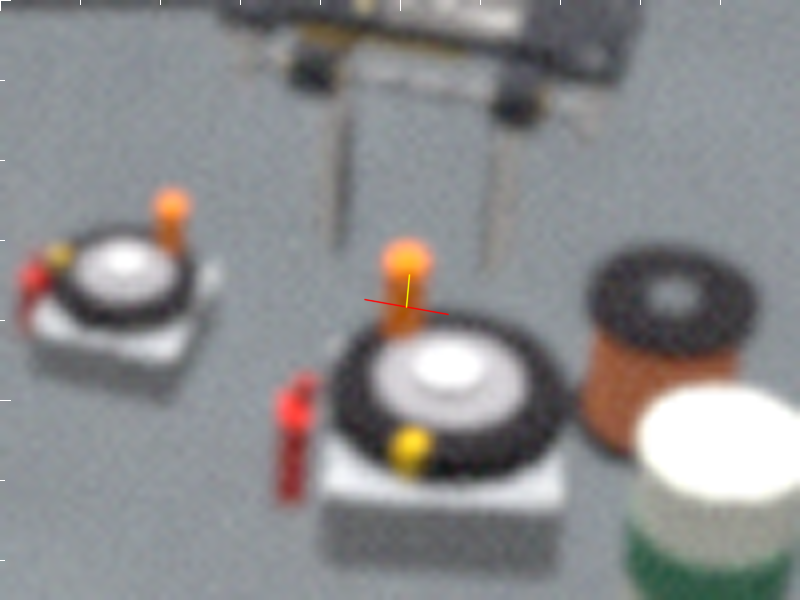

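arm_command:
  plan: [0,0,0,0,0.27,0.07,0.3,0,0,0,0,0,0,0.6,0,0,0,0,0,0,1,0,0,0,0,0,0,1,0,0,0,0,0,0,1,0,0,0,0,0,0,1]
  squeeze: 20

```text
time_s: 6.68
position: [0.5029, -0.3206, 0.0846]
ee_rot: [[1.0, 0.001, -0.004], [0.004, -0.0, 1.0], [0.001, -1.0, -0.0]]
ft_force: [-0.8, 0.3, 0.8]
opening: 0.384
```

```bash
python3 snap.py b side
```

```text
6.6833 [ 0.5029 -0.3206  0.0846] [-0.8  0.3  0.8] open 0.384 q [12.0, 41.5, 29.3, 101.5, -27.7, 44.3, 55.6] xaz 0.2
pics/b_side.png x0,y0 261 102 scale 8
```

View pics/b_side.png

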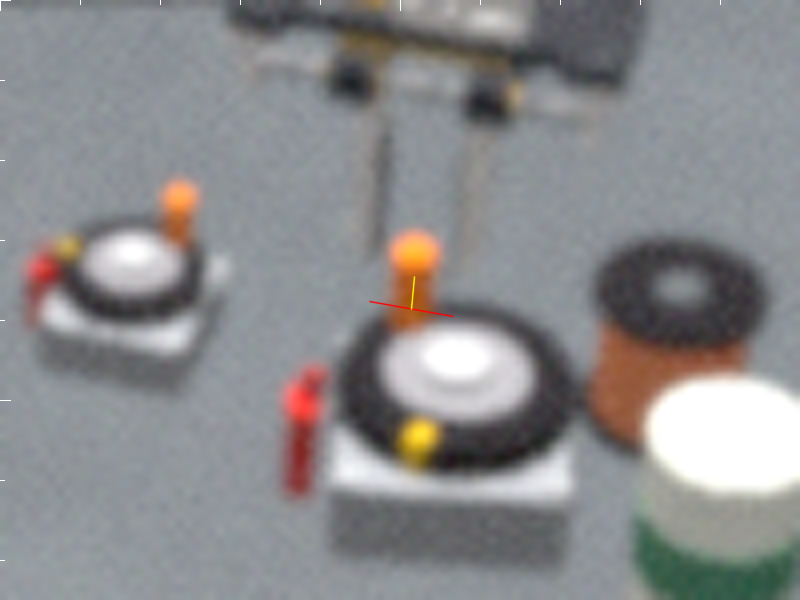

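arm_command:
  plan: [0,0,0,0,0,0,1,0,0,0,0,0,0,1,0,0,0,0,0,0,1,0,0,0,0,0,0,1,0,0,0,0,0,0,1]
  squeeze: 20

```text
time_s: 7.15
position: [0.5037, -0.3206, 0.0844]
ee_rot: [[1.0, 0.002, -0.004], [0.004, -0.001, 1.0], [0.002, -1.0, -0.001]]
ft_force: [2.6, -0.0, -0.1]
opening: 0.188
```

```bash
python3 snap.py c side
```

```text
7.15 [ 0.5037 -0.3206  0.0844] [ 2.6 -0.  -0.1] open 0.188 q [12.0, 41.5, 29.3, 101.5, -27.8, 44.2, 55.6] xaz 0.22
pics/c_side.png x0,y0 261 102 scale 8
```

View pics/c_side.png

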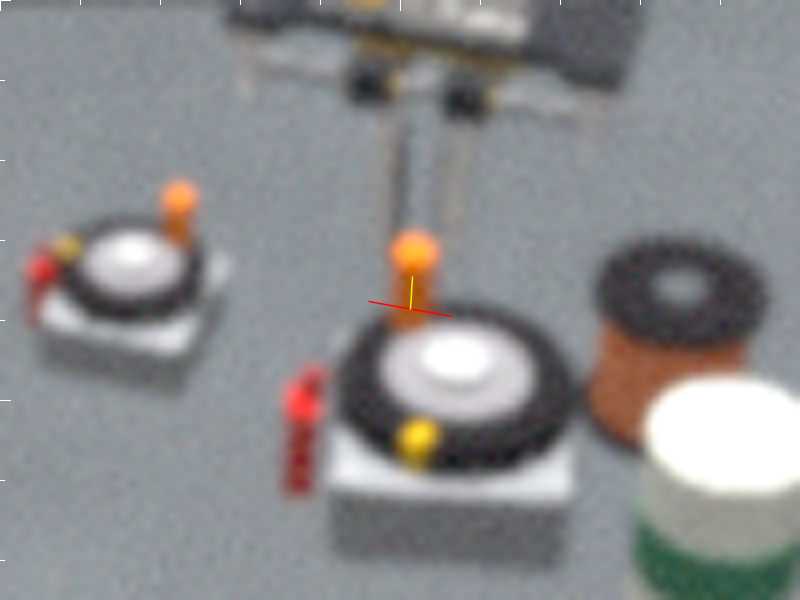

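```bash
cat > ov.py <<'E'
from h import *
def gripper(p,R,op,dz):
    L=[]
    p=np.array(p)+[0,0,dz]
    f=lambda a,b,c:p+R@np.array([a,b,c])
    for s in(1,-1):
        for b in (0,-.0968):
            a0,a1=s*op/2,s*(op/2+.0125)
            L.append(([f(a0,b,-.008),f(a1,b,-.008),f(a1,b,.008),f(a0,b,.008),f(a0,b,-.008)],(0,0,255) if dz==0 else (0,255,0)))
        L.append(([f(s*op/2,0,0),f(s*op/2,-.0968,0)],(0,0,255) if dz==0 else (0,255,0)))
    b=-.0968
    L.append(([f(-.0885,b,-.0375),f(.0885,b,-.0375),f(.0885,b,.0375),f(-.0885,b,.0375),f(-.0885,b,-.0375)],(255,0,0) if dz==0 else (255,255,0)))
    return L
E
python3 - <<'E'
from ov import *
R=np.array([[0.426, -0.001, -0.905], [0.905, -0.002, 0.426], [-0.002, -1.0, -0.0]])
for n in('side','top'):
    im=np.load(n[0]+'0.npy');u=proj(n,[[.276,.588,.2]])[0]
    im=np.clip(im.astype(float)*1.8,0,255).astype(np.uint8)
    crop(n,im,u[0],u[1]-8,100,75,8,f'pics/g4_{n}.png',gripper([.276,.588,.178],R,.094,0)+gripper([.276,.588,.178],R,.094,.019))
s=manip.sense();im=np.load('c_side.npy');im=np.clip(im.astype(float)*1.5,0,255).astype(np.uint8)
p=s['position'];R=np.array(s['ee_rot']);u=proj('side',[p])[0]
crop('side',im,u[0],u[1]-10,100,75,8,f'pics/g5.png',gripper(p,R,s['opening']*.094,0)+gripper(p,R,s['opening']*.094,.019))
E
```

```text
pics/g4_side.png x0,y0 277 312 scale 8
pics/g4_top.png x0,y0 4 282 scale 8
pics/g5.png x0,y0 261 92 scale 8
```

View pics/g4_side.png

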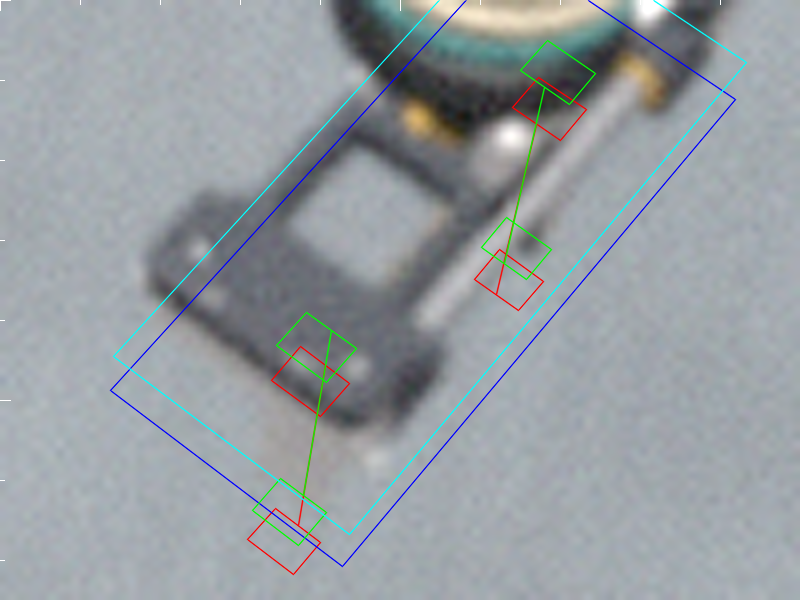

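View pics/g4_top.png

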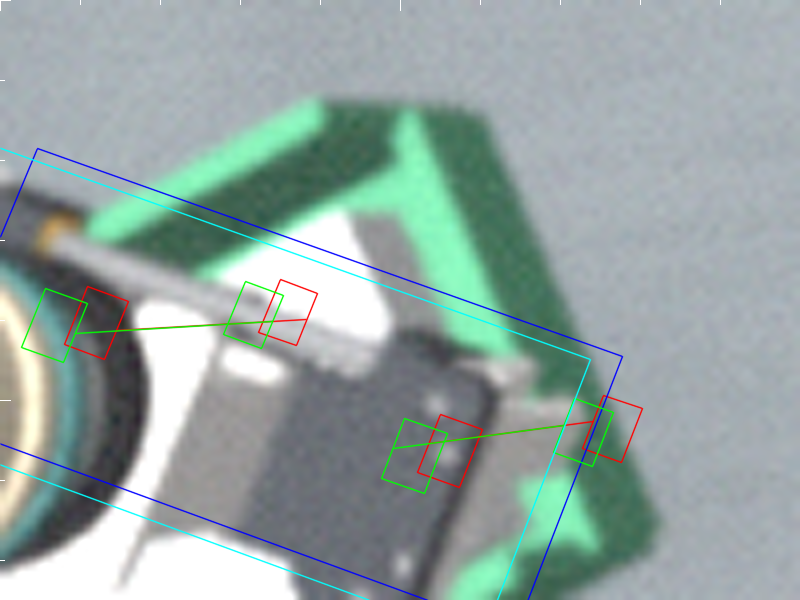

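View pics/g5.png

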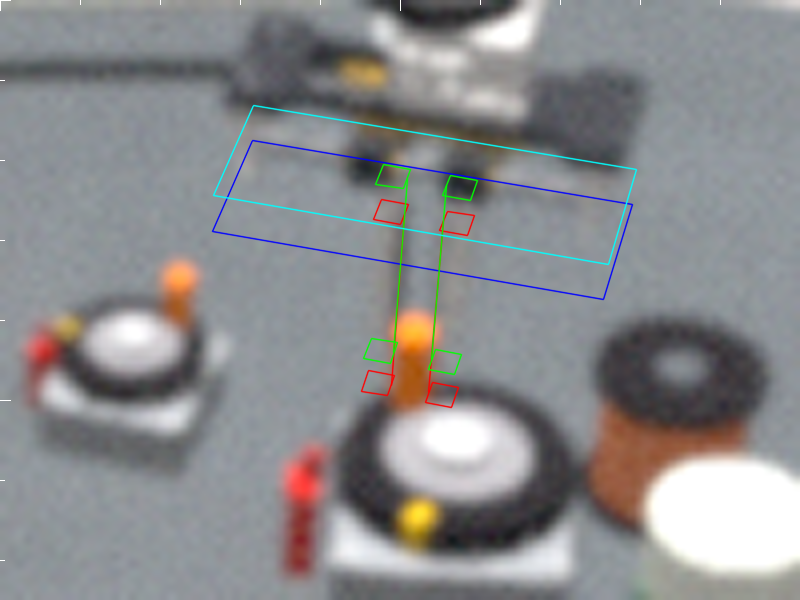

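arm_command:
  plan: [0,0,0,-0.11,0,-0.11,1,0,0,0,-0.12,0,-0.1,1,0,0,0,-0.13,0,-0.085,1,0,0,0,-0.135,0,-0.075,1,0,0,0,0,0,0,1]
  squeeze: 25

```text
time_s: 7.62
position: [0.4901, -0.3298, 0.0844]
ee_rot: [[1.0, 0.0, -0.003], [0.003, 0.0, 1.0], [0.0, -1.0, 0.0]]
ft_force: [2.6, 0.4, 0.5]
opening: 0.189
```

```bash
python3 snap.py d side
```

```text
7.6167 [ 0.4901 -0.3298  0.0844] [2.6 0.4 0.5] open 0.189 q [13.4, 41.1, 29.2, 102.4, -27.6, 43.8, 57.1] xaz 0.17
pics/d_side.png x0,y0 265 101 scale 8
```

View pics/d_side.png

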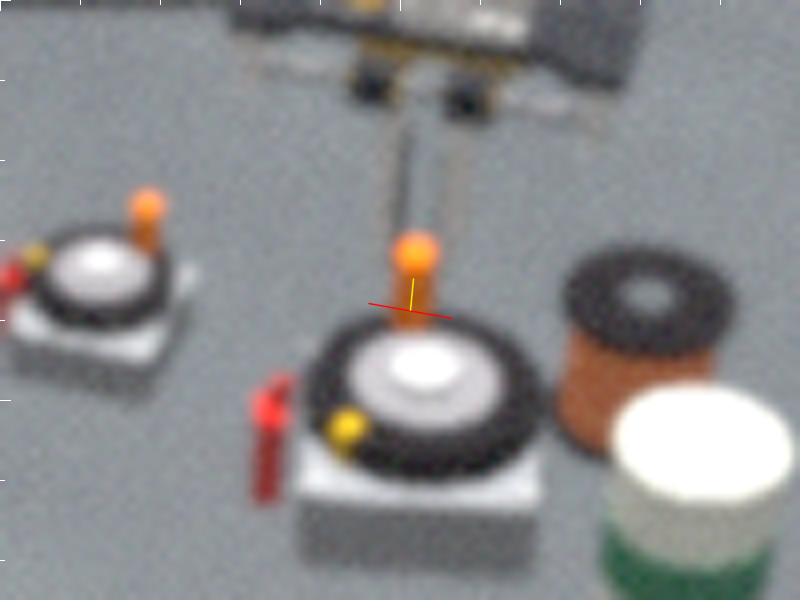

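arm_command:
  plan: [0,0,0,-0.14,0,-0.06,1,0,0,0,-0.145,0,-0.045,1,0,0,0,-0.15,0,-0.03,1,0,0,0,-0.155,0,-0.015,1,0,0,0,-0.155,0,0,1,0,0,0,-0.155,0,0.01,1,0,0,0,-0.15,0,0.025,1,0,0,0,-0.15,0,0.04,1,0,0,0,0,0,0,1]

```text
time_s: 8.42
position: [0.4602, -0.3298, 0.0843]
ee_rot: [[1.0, 0.0, -0.004], [0.004, 0.003, 1.0], [0.0, -1.0, 0.003]]
ft_force: [5.1, 2.9, 3.2]
opening: 0.187
```

```bash
python3 snap.py e side top; python3 - <<'E'
from h import *
t=np.load('e_top.npy');crop('top',t,400,205,100,75,8,'pics/e_t2.png')
E
```

```text
8.4167 [ 0.4602 -0.3298  0.0843] [5.1 2.9 3.2] open 0.187 q [14.8, 39.4, 28.8, 106.2, -27.7, 41.5, 59.5] xaz 0.22
pics/e_side.png x0,y0 273 103 scale 8
pics/e_top.png x0,y0 364 172 scale 8
pics/e_t2.png x0,y0 350 167 scale 8
```

View pics/e_side.png

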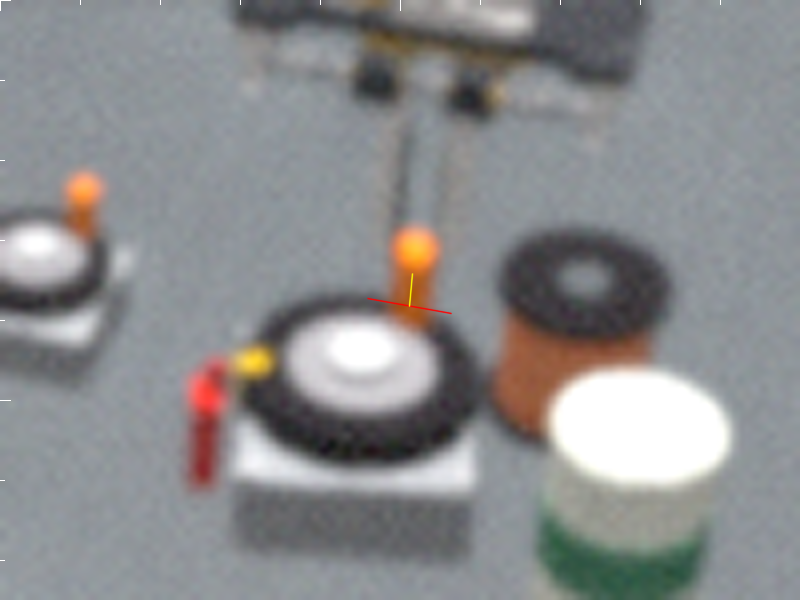

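View pics/e_t2.png

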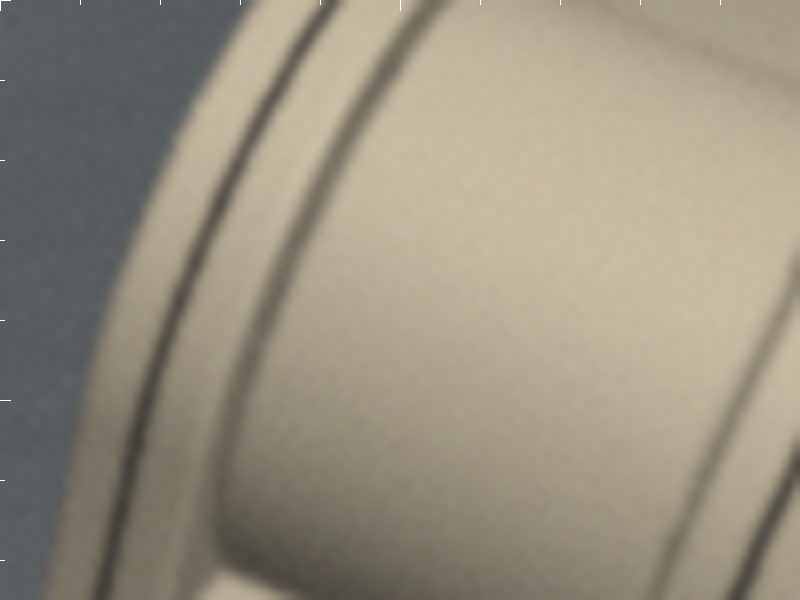

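```bash
python3 - <<'E'
from fit import *
e=(273,103,8)
c=np.array([.4748,-.2952])
for nm,uv,z in(('mark mid',(255,362),.072),('mark outer',(236,363),.072),('hub',(364,350),.08),('silver',(361,366),.072),('ptr tip',(228,366),.066),('ptr top corner',(212,368),.068)):
    X=back('side',[px(uv,*e)],z)[0];d=X[:2]-c;print(nm,X.round(4),np.hypot(*d).round(4),np.degrees(np.arctan2(d[1],d[0])).round(1))
im=np.load('e_side.npy');C=np.array([.4748,-.2952])
def ray(y,r0,r1,z):
    y=np.radians(y);return [[C[0]+r*np.cos(y),C[1]+r*np.sin(y),z] for r in(r0,r1)]
u=proj('side',[[.52,-.28,.06]])[0]
a=np.radians(np.arange(0,361,5)); circ=np.c_[C[0]+.056*np.cos(a),C[1]+.056*np.sin(a),0*a+.072]
crop('side',im,u[0],u[1],50,37,16,'pics/e_z.png',[(ray(11,.061,.085,.062),(0,255,0)),(ray(15,.061,.085,.062),(255,0,0)),(ray(11,.04,.056,.072),(0,255,0)),(ray(15,.04,.056,.072),(255,0,0)),(circ,(255,255,0))])
crop('side',im,u[0],u[1],50,37,16,'pics/e_z0.png')
E
```

```text
mark mid [ 0.5225 -0.2836  0.072 ] 0.0491 13.7
mark outer [ 0.5308 -0.2804  0.072 ] 0.0579 14.8
hub [ 0.4745 -0.2967  0.08  ] 0.0015 -103.2
silver [ 0.4749 -0.2947  0.072 ] 0.0005 81.6
ptr tip [ 0.5353 -0.2846  0.066 ] 0.0614 10.0
ptr top corner [ 0.5416 -0.2786  0.068 ] 0.0688 14.0
pics/e_z.png x0,y0 279 132 scale 16
pics/e_z0.png x0,y0 279 132 scale 16
```

View pics/e_z.png

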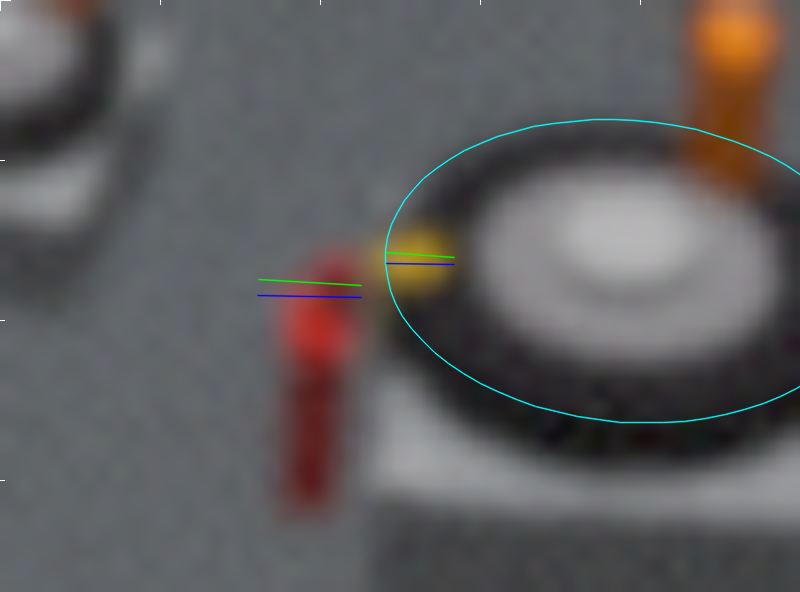

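View pics/e_z0.png

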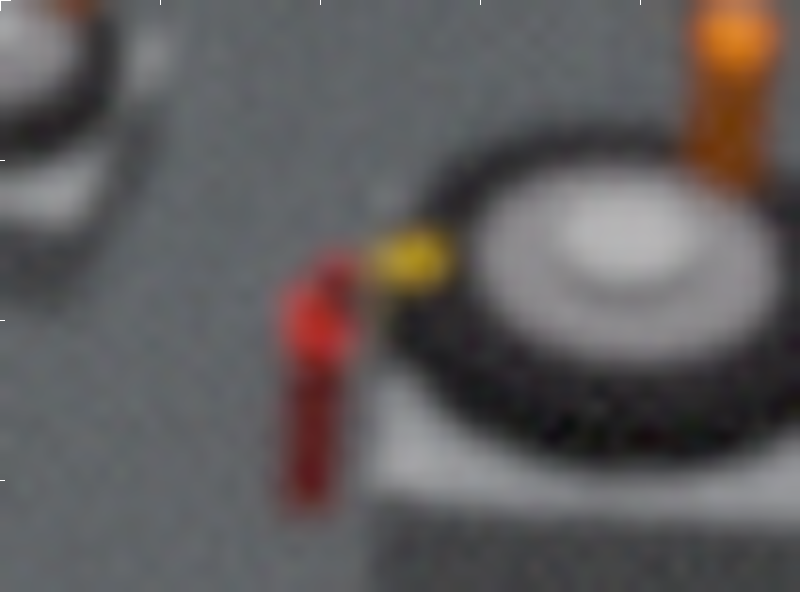

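```bash
python3 - <<'E'
from fit import *
t=np.load('t0.npy');C=np.array([.4735,-.2929])
def ray(y,r0,r1,z):
    y=np.radians(y);return [[C[0]+r*np.cos(y),C[1]+r*np.sin(y),z] for r in(r0,r1)]
a=np.radians(np.arange(0,361,5)); circ=np.c_[C[0]+.056*np.cos(a),C[1]+.056*np.sin(a),0*a+.072]
p=[(circ,(255,255,0))]+[(ray(y,.061,.085,.068),c) for y,c in((6,(255,255,255)),(11,(0,255,0)),(16,(255,0,0)))]
A=[]
for k,pp in enumerate(([],p)):
    crop('top',np.clip(t*1.5,0,255).astype(np.uint8),390,190,33,37,12,f'pics/r{k}.png',pp);A.append(cv2.imread(f'pics/r{k}.png'))
cv2.imwrite('pics/r.png',np.hstack(A))
# pedestal edge lines
E
```

```text
pics/r0.png x0,y0 373 171 scale 12
pics/r1.png x0,y0 373 171 scale 12
```

View pics/r.png

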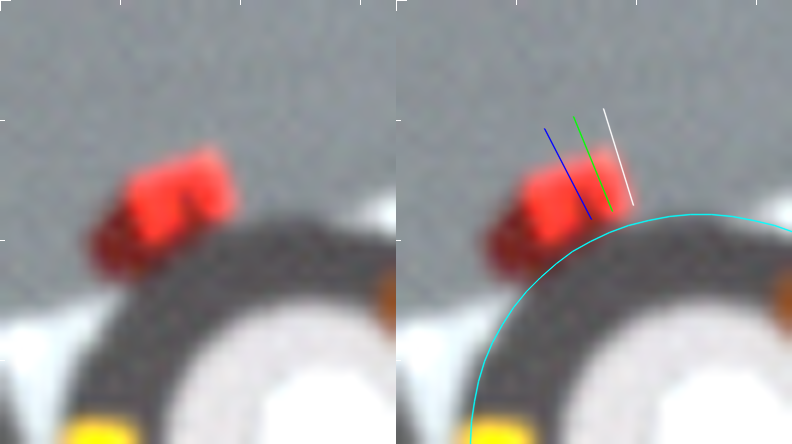

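arm_command:
  plan: [0,0,0,-0.05,0,0.02,1,0,0,0,-0.04,0,0.02,1,0,0,0,0,0,0,1]

```text
time_s: 8.77
position: [0.4587, -0.3292, 0.0843]
ee_rot: [[1.0, 0.001, -0.004], [0.004, 0.002, 1.0], [0.001, -1.0, 0.002]]
ft_force: [5.3, 3.8, 1.0]
opening: 0.19
```

```bash
python3 snap.py f side; python3 - <<'E'
from fit import *
im=np.load('f_side.npy')
u=proj('side',[[.52,-.28,.06]])[0]
crop('side',im,u[0],u[1],50,37,16,'pics/f_z0.png')
E
```

```text
8.7667 [ 0.4587 -0.3292  0.0843] [5.3 3.8 1. ] open 0.19 q [14.8, 39.3, 28.8, 106.5, -27.7, 41.3, 59.6] xaz 0.25
pics/f_side.png x0,y0 274 103 scale 8
pics/f_z0.png x0,y0 279 132 scale 16
```

View pics/f_z0.png

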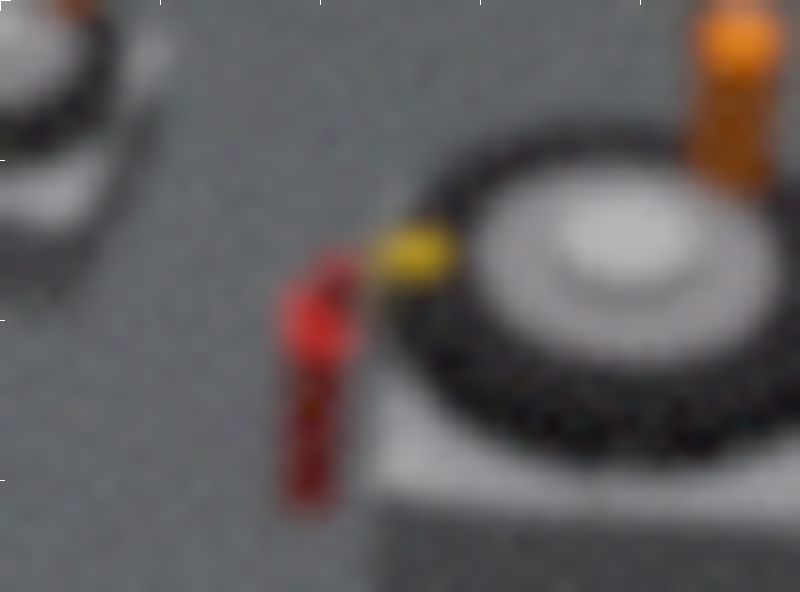

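arm_command:
  plan: [0,0,0,0,0,0,0.4,0,0,0,0,0,0,0.4,0,0,0,0,0,0,0.4,0,0,0,0,0,0,0.4,0,0,0,0,0,0,0.4,0,0,0,0,-0.5,0,0.4,0,0,0,0,-1,0,0.4,0,0,0,0,-1,0,0.4,0,0,0,0,-1,0,0.4,0,0,0,0,-1,0,0.4,0,0,0,0,-1,0,0.4,0,0,0,0,-1,0.5,0.4]

```text
time_s: 9.82
position: [0.4567, -0.3207, 0.248]
ee_rot: [[1.0, -0.001, 0.0], [-0.0, -0.002, 1.0], [-0.001, -1.0, -0.002]]
ft_force: [-0.4, -0.8, -0.1]
opening: 0.598
```

arm_command:
  plan: [0,0,0,0.05,0,1,0.2,0,0,0,0.1,0,1,0.2,0,0,0,0.1,0,1,0.2,0,0,0,0.1,0,1,0.2,0,0,0,0.1,0,1,0.2,0,0,0,0.1,0,1,0.2,0,0,0,0.1,0,1,0.2,0,0,0,0.1,0,1,0.2,0,0,0,0.1,0,1,0.2,0,0,0,0.1,0,1,0.2,0,0,0,0.1,0,1,0.2,0,0,0,0.1,0,1,0.2]

```text
time_s: 10.82
position: [0.4852, -0.0174, 0.2466]
ee_rot: [[1.0, -0.001, -0.003], [0.003, -0.0, 1.0], [-0.001, -1.0, -0.0]]
ft_force: [0.1, -0.1, -0.1]
opening: 0.8
```

```bash
python3 - <<'E'
from fit import *
t=optics.capture('top');s=optics.capture('side');np.save('t1.npy',t);np.save('s1.npy',s)
crop('top',t,400,205,100,75,8,'pics/w2t.png');crop('side',s,318,155,100,75,8,'pics/w2s.png')
print(manip.sense()['time_s'])
E
```

```text
pics/w2t.png x0,y0 350 167 scale 8
pics/w2s.png x0,y0 268 117 scale 8
10.9167
```

View pics/w2t.png

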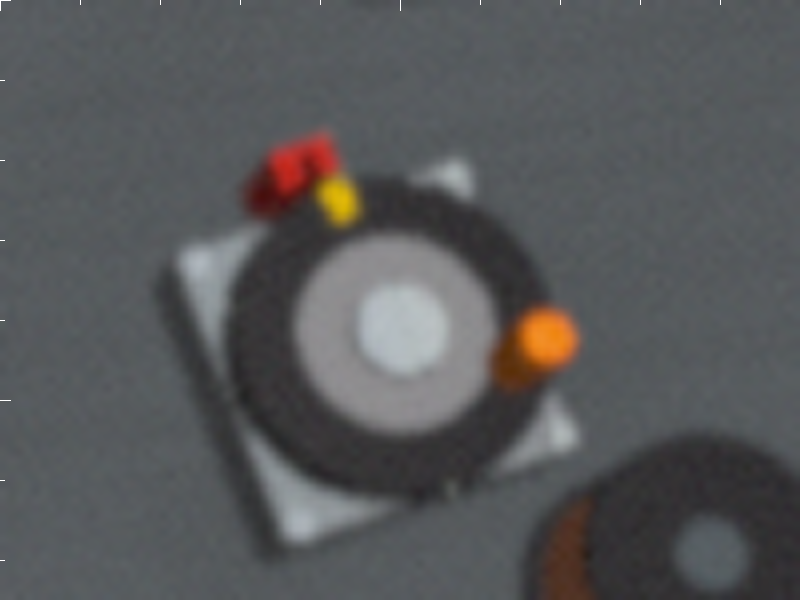

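View pics/w2s.png

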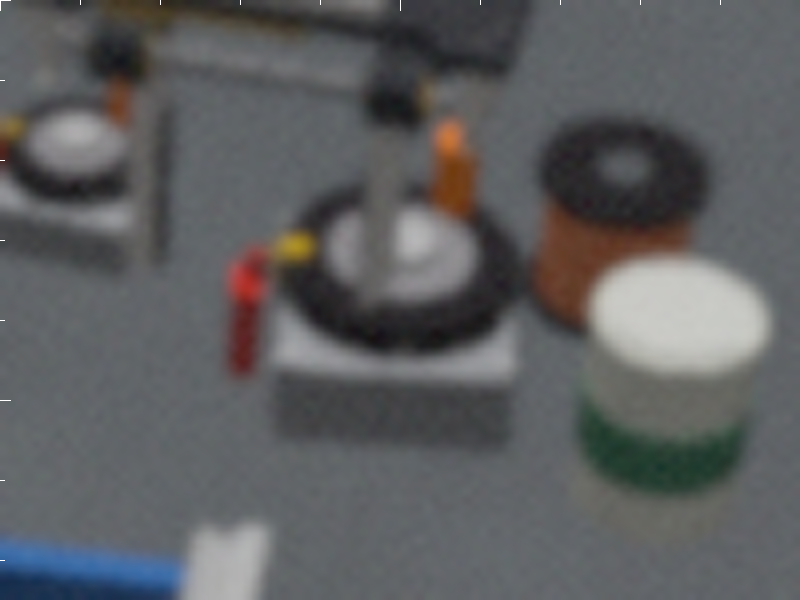

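```bash
python3 - <<'E'
from fit import *
for n,o,c,L in(('top',(350,167,8),(.4735,-.2929),[((338,202),.072),((327,152),.068),((330,168),.066)]),('side',(268,117,8),(.4748,-.2952),[((296,247),.072)])):
    for uv,z in L:
        X=back(n,[px(uv,*o)],z)[0];d=X[:2]-c;print(n,X.round(4),np.hypot(*d).round(4),np.degrees(np.arctan2(d[1],d[0])).round(1))
t=np.load('t1.npy')
crop('top',np.clip(t*1.5,0,255).astype(np.uint8),392,190,40,30,20,'pics/r2.png')
E
```

```text
top [ 0.5217 -0.2816  0.072 ] 0.0495 13.2
top [ 0.5407 -0.2824  0.068 ] 0.068 8.9
top [ 0.5354 -0.283   0.066 ] 0.0627 9.1
side [ 0.5226 -0.2859  0.072 ] 0.0487 11.0
pics/r2.png x0,y0 372 175 scale 20
```

View pics/r2.png

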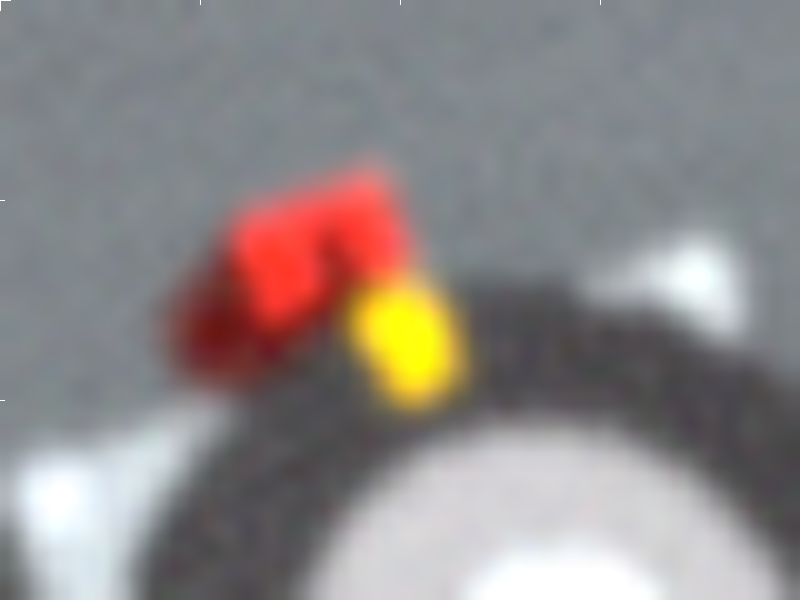

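arm_command:
  plan: [0,0,0,0.1,0,1,0.2,0,0,0,0.1,0,1,0.2,0,0,0,0.1,0,1,0.2,0,0,0,0.1,0,1,0.2,0,0,0,0.1,0,1,0.2,0,0,0,0.1,0,1,0.2,0,0,0,0.1,0,1,0.2,0,0,0,0.1,0,1,0.2,0,0,0,0.1,0,1,0.2,0,0,0,0.1,0,1,0.2,0,0,0,0.1,0,1,0.2,0,0,0,0.1,0,1,0.2]

```text
time_s: 11.92
position: [0.515, 0.2816, 0.2466]
ee_rot: [[1.0, -0.0, -0.002], [0.002, -0.001, 1.0], [-0.0, -1.0, -0.001]]
ft_force: [0.5, -0.1, -1.1]
opening: 0.804
```

arm_command:
  plan: [0,-1,0,0,0.2,0,0.3,0,-1,0,0,0.2,0,0.3,0,-1,0,0,0.2,0,0.3,0,-1,0,0,0.2,0,0.3,0,-1,0,0,0.2,0,0.3,0,-1,0,0,0.2,0,0.3,0,-1,0,0,0.2,0,0.3,0,-1,0,0,0.2,0,0.3,0,-1,0,0,0.2,0,0.3,0,-1,0,0,0.2,0,0.3,0,-1,0,0,0.2,0,0.3,0,-1,0,0,0.2,0,0.3]

```text
time_s: 12.92
position: [0.5151, 0.2802, 0.1863]
ee_rot: [[0.494, -0.0, -0.869], [0.869, -0.001, 0.494], [-0.001, -1.0, -0.001]]
ft_force: [0.5, 0.1, -0.1]
opening: 0.7
```

arm_command:
  plan: [0,-1,0,0,0.2,0,0.4,0,-1,0,0,0.2,0,0.4,0,-1,0,0,0.2,0,0.4,0,-1,0,0,0.2,0,0.4,0,0,0,0,0,0,0.4]

```text
time_s: 13.33
position: [0.5145, 0.2799, 0.1657]
ee_rot: [[0.17, -0.002, -0.986], [0.986, -0.002, 0.17], [-0.002, -1.0, 0.001]]
ft_force: [0.1, -0.2, 0.1]
opening: 0.601
```

```bash
python3 snap.py g side top
```

```text
13.3333 [0.5145 0.2799 0.1657] [ 0.1 -0.2  0.1] open 0.601 q [-37.4, 31.9, 9.5, 98.5, -6.5, 50.3, 55.1] xaz 80.24
pics/g_side.png x0,y0 213 206 scale 8
pics/g_top.png x0,y0 130 176 scale 8
```

View pics/g_side.png

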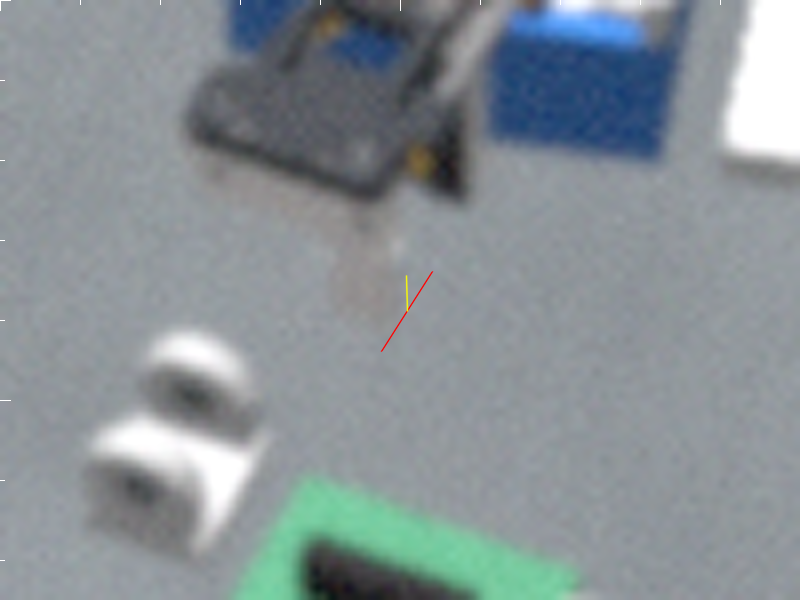

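View pics/g_top.png

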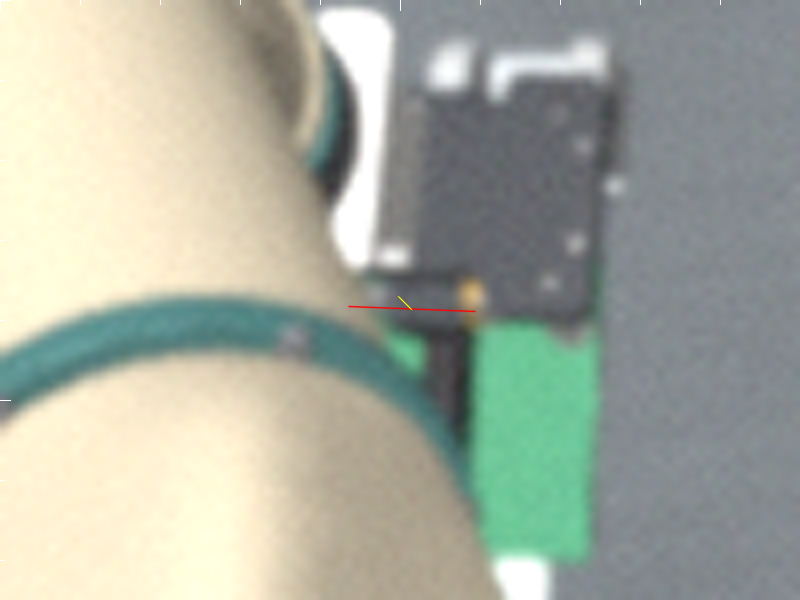

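arm_command:
  plan: [0,-0.35,0,0.4,0.5,0.03,0.4,0,0,0,0.36,1,0,0.4,0,0,0,0,1,0,0.4,0,0,0,0,1,0,0.4,0,0,0,0,1,0,0.4,0,0,0,0,0.2,0,0.4,0,0,0,0,0,0,0.4]

```text
time_s: 14.02
position: [0.5154, 0.3005, 0.0471]
ee_rot: [[0.14, -0.003, -0.99], [0.99, -0.002, 0.14], [-0.003, -1.0, 0.003]]
ft_force: [-0.1, 0.2, 0.4]
opening: 0.594
```

```bash
python3 snap.py i side top
```

```text
14.0167 [0.5154 0.3005 0.0471] [-0.1  0.2  0.4] open 0.594 q [-37.4, 41.6, 7.2, 102.1, -7.9, 37.0, 56.3] xaz 81.97
pics/i_side.png x0,y0 211 238 scale 8
pics/i_top.png x0,y0 133 186 scale 8
```

View pics/i_side.png

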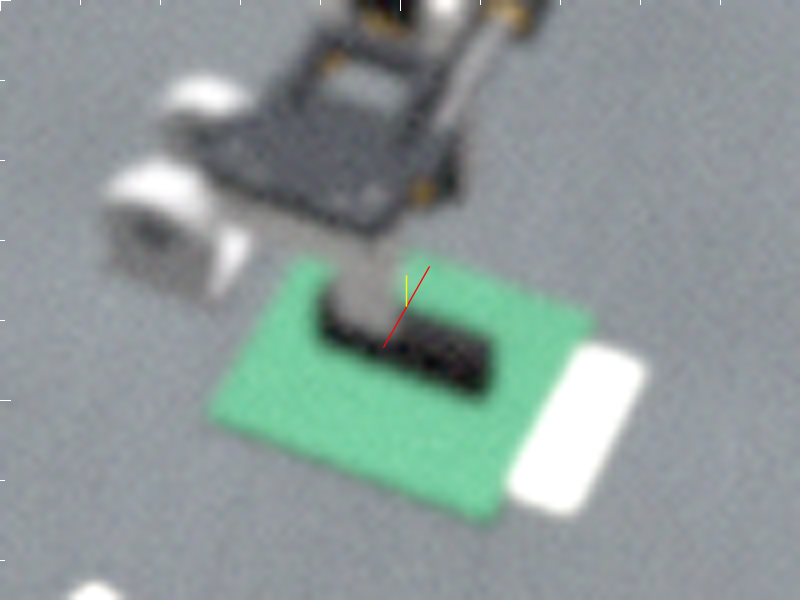

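arm_command:
  plan: [0,0,0,-0.06,0.5,-0.05,0.4,0,0,0,0,0.5,0,0.4,0,0,0,0,0.3,0,0.4,0,0,0,0,0.1,0,0.4,0,0,0,0,0,0,0.4]

```text
time_s: 14.53
position: [0.5172, 0.2988, 0.0132]
ee_rot: [[0.14, -0.002, -0.99], [0.99, -0.001, 0.14], [-0.001, -1.0, 0.001]]
ft_force: [0.3, 0.3, 0.2]
opening: 0.596
```

```bash
python3 snap.py j side
```

```text
14.5333 [0.5172 0.2988 0.0132] [0.3 0.3 0.2] open 0.596 q [-36.7, 44.5, 6.5, 103.0, -8.4, 33.0, 56.9] xaz 81.95
pics/j_side.png x0,y0 211 244 scale 8
```

View pics/j_side.png

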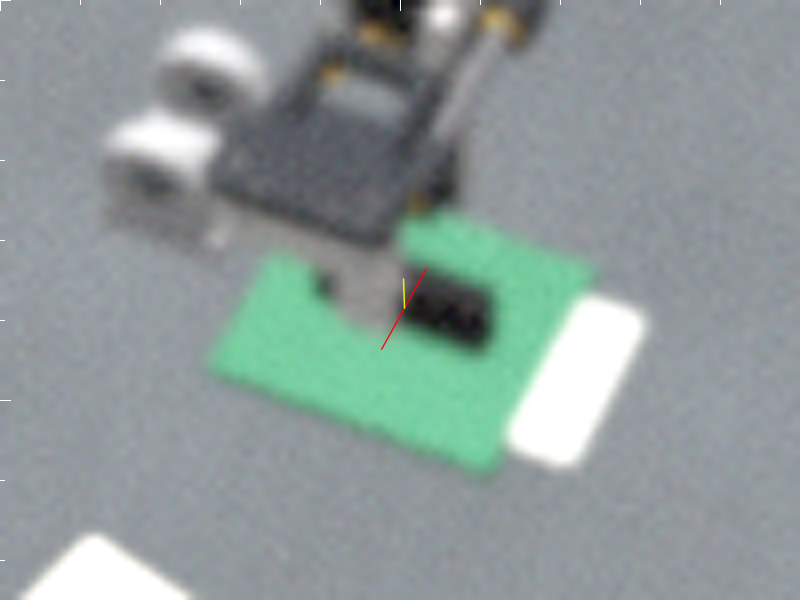

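arm_command:
  plan: [0,0,0,0,0.17,0,0.5,0,0,0,0,0,0,0.7,0,0,0,0,0,0,1,0,0,0,0,0,0,1,0,0,0,0,0,0,1,0,0,0,0,0,0,1,0,0,0,0,0,0,1,0,0,0,0,0,0,1,0,0,0,0,0,0,1]
  squeeze: 40

```text
time_s: 15.33
position: [0.5179, 0.2992, 0.01]
ee_rot: [[0.14, 0.0, -0.99], [0.99, 0.0, 0.14], [0.0, -1.0, -0.0]]
ft_force: [0.3, 0.7, -0.2]
opening: 0.012
```

```bash
python3 snap.py k side top
```

```text
15.3333 [0.5179 0.2992 0.01  ] [ 0.3  0.7 -0.2] open 0.012 q [-36.7, 44.8, 6.4, 103.1, -8.4, 32.6, 57.0] xaz 81.95
pics/k_side.png x0,y0 210 245 scale 8
pics/k_top.png x0,y0 136 187 scale 8
```

View pics/k_side.png

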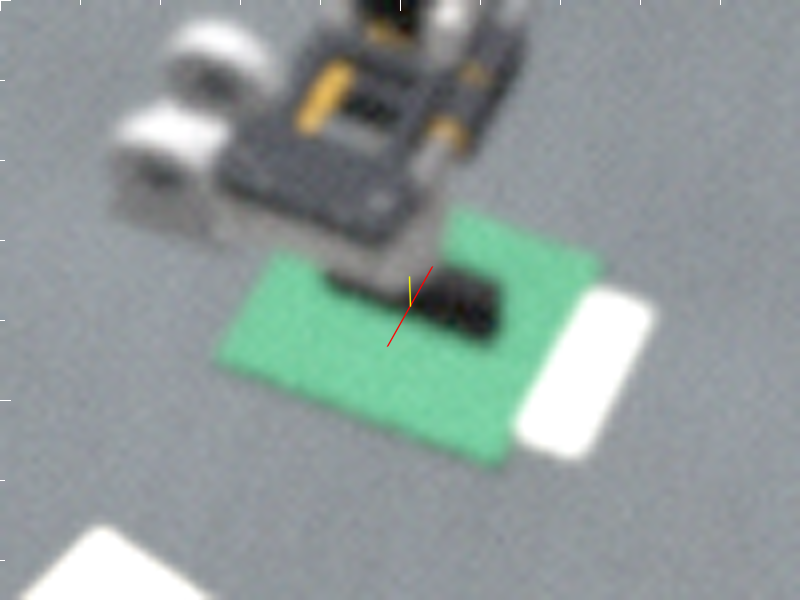

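View pics/k_top.png

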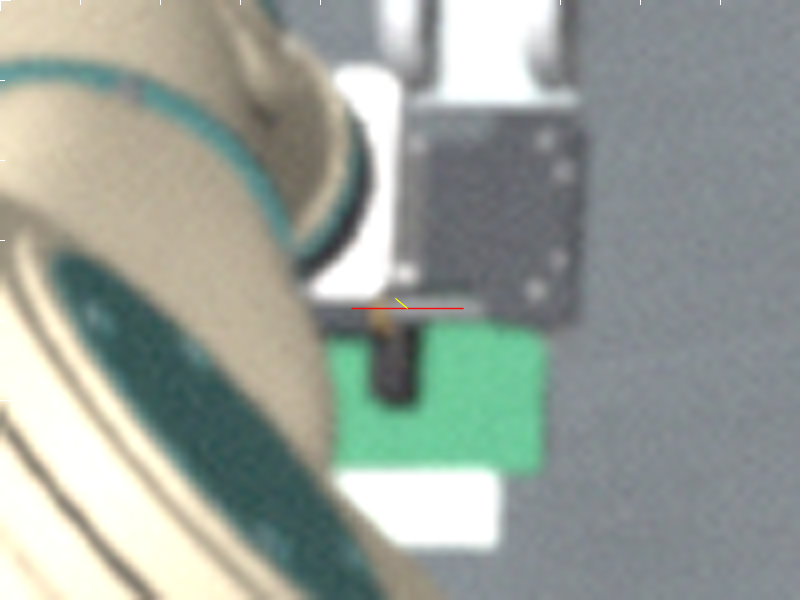

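```bash
python3 - <<'E'
from fit import *
def Rz(az):
    a=np.radians(az);x=np.array([np.cos(a),np.sin(a),0]);y=np.array([0,0,-1.]);return np.c_[x,y,np.cross(x,y)]
D=[]
def add(p,az,loc,uv,o): D.append((np.array(p),Rz(az),np.array(loc),np.array(px(uv,*o))))
add((.4852,-.0174,.2466),0.2,(.0436,0,.008),(150,262),(268,117,8))
add((.4852,-.0174,.2466),0.2,(-.0436,0,.008),(375,302),(268,117,8))
add((.5154,.3005,.0471),82,(.040,0,0),(365,330),(211,238,8))
add((.5145,.2799,.1657),80.2,(.040,0,0),(365,320),(213,206,8))
add((.5021,-.3217,.0896),.2,(.039,0,.008),(338,250),(262,101,8))
add((.5021,-.3217,.0896),.2,(-.039,0,.008),(487,268),(262,101,8))
add((.276,.588,.178),64.8,(.0595,0,0),(292,485),(277,312,8))
f=lambda o:np.concatenate([proj('side',[p+R@(l+o)])[0]-uv for p,R,l,uv in D])
r=least_squares(f,[0,0,0],loss='soft_l1');print(r.x*1000,f(r.x).reshape(-1,2).round(1).tolist(),f([0,0,0]).reshape(-1,2).round(1).tolist())
E
```

```text
[ -3.63544753 -33.01428217   1.73802936] [[0.5, -0.9], [0.8, -0.8], [0.3, -0.2], [-0.3, 0.5], [-0.9, -0.2], [1.4, 1.3], [-0.0, 1.8]] [[-0.8, 7.0], [-1.0, 7.2], [-0.6, 7.3], [-1.3, 9.0], [-2.2, 6.6], [-0.2, 8.0], [-2.8, 8.9]]
```

arm_command:
  plan: [0,0,0,0,0,0.06,0.5,0,0,0,0,0,0,0.5,0,0,0,0,0,0,0.5,0,0,0,0,0,0,0.5,0,0,0,0,0.2,0,0.5,0,0,0,0,0.2,0,0.5,0,0,0,0,0.2,0,0.5,0,0,0,0,0.2,0,0.5,0,0,0,0,0,0,0.5]

```text
time_s: 16.18
position: [0.5155, 0.2989, -0.0115]
ee_rot: [[0.14, -0.002, -0.99], [0.99, -0.001, 0.14], [-0.001, -1.0, 0.002]]
ft_force: [0.7, 0.4, -0.4]
opening: 0.501
```

```bash
python3 snap.py l side
```

```text
16.1833 [ 0.5155  0.2989 -0.0115] [ 0.7  0.4 -0.4] open 0.501 q [-36.5, 46.6, 6.0, 103.7, -8.7, 30.3, 57.1] xaz 81.95
pics/l_side.png x0,y0 211 249 scale 8
```

View pics/l_side.png

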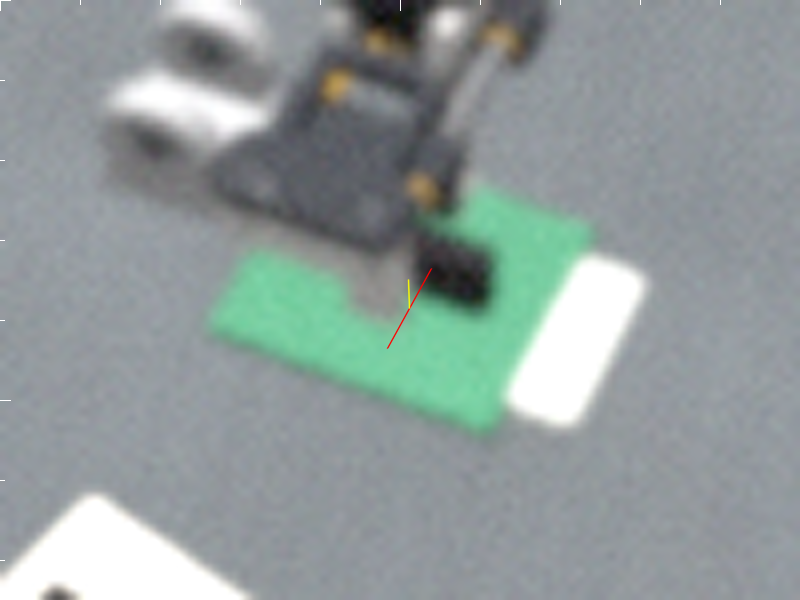

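arm_command:
  plan: [0,0,0,0,0.08,0,0.5,0,0,0,0,0.08,0,0.5,0,0,0,0,0,0,0.5]

```text
time_s: 16.48
position: [0.5163, 0.2994, -0.0143]
ee_rot: [[0.14, -0.0, -0.99], [0.99, -0.0, 0.14], [-0.0, -1.0, 0.0]]
ft_force: [-0.1, 0.4, 0.6]
opening: 0.502
```

arm_command:
  plan: [0,0,0,0,0.08,0,0.5,0,0,0,0,0,0,0.5]

```text
time_s: 16.65
position: [0.5163, 0.2994, -0.0162]
ee_rot: [[0.14, -0.0, -0.99], [0.99, -0.0, 0.14], [-0.0, -1.0, 0.0]]
ft_force: [-0.6, 0.2, 0.7]
opening: 0.5
```

arm_command:
  plan: [0,0,0,0,0.08,0,0.5,0,0,0,0,0,0,0.5]

```text
time_s: 16.82
position: [0.5163, 0.2993, -0.0183]
ee_rot: [[0.14, -0.0, -0.99], [0.99, -0.0, 0.14], [-0.0, -1.0, 0.0]]
ft_force: [0.2, -0.5, 0.1]
opening: 0.5
```

arm_command:
  plan: [0,0,0,0,0,0,1,0,0,0,0,0,0,1,0,0,0,0,0,0,1,0,0,0,0,0,0,1,0,0,0,0,0,0,1,0,0,0,0,0,0,1,0,0,0,0,0,0,1,0,0,0,0,0,0,1]
  squeeze: 50

```text
time_s: 17.48
position: [0.5165, 0.2995, -0.018]
ee_rot: [[0.14, 0.0, -0.99], [0.99, 0.0, 0.14], [0.0, -1.0, -0.0]]
ft_force: [-0.0, -0.0, -0.4]
opening: 0.147
```

arm_command:
  plan: [0,0,0,0,-0.2,0,1,0,0,0,0,-0.4,0,1,0,0,0,0,-0.8,0,1,0,0,0,0,-0.8,0,1,0,0,0,0,-0.8,0,1,0,0,0,0,-0.8,0,1,0,0,0,0,-0.8,0,1,0,0,0,0,-0.8,0,1,0,0,0,0,-0.4,0,1,0,0,0,0,0,0,1]

```text
time_s: 18.32
position: [0.518, 0.3002, 0.1298]
ee_rot: [[0.14, 0.004, -0.99], [0.99, 0.003, 0.14], [0.003, -1.0, -0.004]]
ft_force: [0.5, -0.7, -2.1]
opening: 0.146
```

```bash
python3 snap.py m side top; python3 - <<'E'
from fit import *
o=(245,155,6);e=(225,167,8)
B=lambda n,uv,z,oo:back(n,[px(uv,*oo)],z)[0]
L={'far +y':(B('top',(122,105),.07,o)),'far -y':B('top',(357,57),.07,o),'oh far +y':B('top',(180,346),.096,o),'oh far -y':B('top',(422,293),.096,o),'oh near +y':B('top',(193,408),.096,o),'oh near -y':B('top',(437,352),.096,o),'base +y':B('top',(198,439),0,o),'base -y':B('top',(418,390),0,o),
'S far -y':B('side',(258,130),.07,e),'S far +y':B('side',(207,308),.07,e),'S near +y':B('side',(575,355),.07,e),'S oh -y':B('side',(608,125),.096,e),'S oh -y far':B('side',(540,125),.096,e),'S oh far +y':B('side',(512,318),.096,e)}
for k,v in L.items(): print(k,v.round(4))
def yaw(a,b): d=L[a]-L[b]; return np.degrees(np.arctan2(-d[0],d[1]))
for a,b in(('far +y','far -y'),('oh far +y','oh far -y'),('oh near +y','oh near -y'),('base +y','base -y'),('S far +y','S far -y')): print(a,yaw(a,b).round(2),np.linalg.norm(L[a]-L[b]).round(4),((L[a]+L[b])/2).round(4))
E
```

```text
18.3167 [0.518  0.3002 0.1298] [ 0.5 -0.7 -2.1] open 0.146 q [-38.2, 35.1, 8.6, 98.9, -6.9, 46.2, 55.5] xaz 81.94
pics/m_side.png x0,y0 210 220 scale 8
pics/m_top.png x0,y0 126 179 scale 8
far +y [0.6253 0.0574 0.07  ]
far -y [ 0.6338 -0.054   0.07  ]
oh far +y [0.5028 0.046  0.096 ]
oh far -y [ 0.5123 -0.064   0.096 ]
oh near +y [0.4743 0.044  0.096 ]
oh near -y [ 0.4848 -0.0666  0.096 ]
base +y [0.4772 0.0422 0.    ]
base -y [ 0.4867 -0.0655  0.    ]
S far -y [ 0.6362 -0.0541  0.07  ]
S far +y [0.6251 0.0537 0.07  ]
S near +y [0.475  0.0383 0.07  ]
S oh -y [ 0.4884 -0.0707  0.096 ]
S oh -y far [ 0.5157 -0.0628  0.096 ]
S oh far +y [0.499  0.0501 0.096 ]
far +y 4.34 0.1117 [0.6296 0.0017 0.07  ]
oh far +y 4.92 0.1105 [ 0.5075 -0.009   0.096 ]
oh near +y 5.44 0.1111 [ 0.4795 -0.0113  0.096 ]
base +y 5.03 0.1081 [ 0.482  -0.0116  0.    ]
S far +y 5.88 0.1085 [ 6.307e-01 -2.000e-04  7.000e-02]
```

View pics/m_side.png

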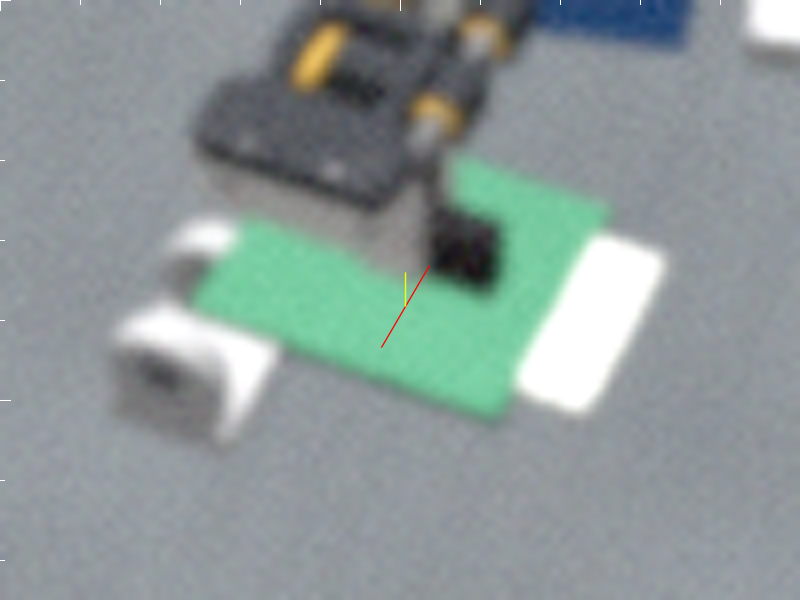

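```bash
cat > tgt.py <<'E'
from fit import *
seat=np.array([.4916,-.0108,.070]); yaw=np.radians(5.2)
ex=np.array([np.cos(yaw),np.sin(yaw),0]);ey=np.array([-np.sin(yaw),np.cos(yaw),0]);ez=np.array([0,0,1.])
LT=np.array([0,-.021,.082])
def Rt(t):  # tilt deg, lip low
    t=np.radians(t); xc=np.cos(t)*ex+np.sin(t)*ez; zc=np.cross(xc,ey)
    return np.c_[ey,-zc,-xc]
def tcp(s,h,t,LT=LT): # tip centre s mm along x from seat, h mm above rim
    R=Rt(t); tip=seat+ex*s/1000+ez*h/1000
    return tip-R@LT,R
def delta(p,R,s,h,t):
    P,Rn=tcp(s,h,t); d=np.array(R).T@(P-p)/.025
    w=cv2.Rodrigues(np.array(R).T@Rn)[0].ravel(); return P,d,np.degrees(w)/5
def cur(p,R):  # current tip s,y,h,tilt,yawerr
    R=np.array(R);tip=np.array(p)+R@LT-seat; xc=-R[:,2]
    return dict(s=(tip@ex*1000).round(1),y=(tip@ey*1000).round(1),h=(tip[2]*1000).round(1),tilt=np.degrees(np.arcsin(xc[2])).round(2),yawerr=(np.degrees(np.arctan2(xc[1],xc[0]))-5.2).round(2))
E
python3 - <<'E'
from tgt import *
s=manip.sense();p,R=np.array(s['position']),np.array(s['ee_rot'])
print(cur(p,R))
for a in((45,60,0),(30,20,14.3)):
    P,d,w=delta(p,R,*a);print(a,P.round(4),'tool units',d.round(2),'rot',w.round(2), 'tcp',P.round(4))
E
```

```text
{'s': np.float64(-27.4), 'y': np.float64(325.3), 'h': np.float64(77.9), 'tilt': np.float64(-0.02), 'yawerr': np.float64(-13.25)}
(45, 60, 0) [0.6181 0.0007 0.109 ] tool units [-11.25   0.71  -5.71] rot [-0.   -2.65 -0.  ] tcp [0.6181 0.0007 0.109 ]
(30, 20, 14.3) [ 6.058e-01 -4.000e-04  8.990e-02] tool units [-11.37   1.48  -5.23] rot [-2.85 -2.64 -0.33] tcp [ 6.058e-01 -4.000e-04  8.990e-02]
```

arm_command:
  plan: [0,0,0,-0.94,0,-0.48,1,0,0,0,-0.94,0,-0.48,1,0,0,0,-0.94,0,-0.48,1,0,0,0,-0.94,0,-0.48,1,0,0,0,-0.94,0,-0.48,1,0,0,0,-0.94,0,-0.48,1,0,0,0,-0.94,0,-0.48,1,0,0,0,-0.94,0,-0.48,1,0,0,0,-0.94,0,-0.48,1,0,0,0,-0.94,0,-0.48,1,0,0,0,-0.94,0,-0.48,1,0,0,0,-0.94,0,-0.48,1]

```text
time_s: 19.42
position: [0.6184, -0.0012, 0.125]
ee_rot: [[0.14, -0.004, -0.99], [0.99, -0.0, 0.14], [-0.001, -1.0, 0.004]]
ft_force: [-0.3, 0.1, -2.5]
opening: 0.147
```

arm_command:
  plan: [0,-0.9,0,0,0,0,1,0,-0.9,0,0,0,0,1,0,-0.85,0,0,0,0,1,-0.9,0,0,0,0,0,1,-0.9,0,0,0,0,0,1,-0.9,0,0,0,0,0,1,-0.15,0,0,0,0,0,1,0,0,0,0,0,0,1]

```text
time_s: 20.08
position: [0.6166, -0.0003, 0.1253]
ee_rot: [[-0.09, 0.24, -0.967], [0.996, 0.022, -0.087], [0.001, -0.971, -0.241]]
ft_force: [0.2, -0.0, -3.0]
opening: 0.143
```

```bash
python3 snap.py n side; python3 - <<'E'
from tgt import *
s=manip.sense();p,R=np.array(s['position']),np.array(s['ee_rot'])
print(cur(p,R))
for a in((35,40,14.3),(30,12,14.3)):
    P,d,w=delta(p,R,*a);print(a,'tool units',d.round(2),'rot',w.round(2))
E
```

```text
20.0833 [ 6.166e-01 -3.000e-04  1.253e-01] [ 0.2 -0.  -3. ] open 0.143 q [-3.2, 30.6, 1.6, 111.5, -4.0, 24.0, 96.8] xaz 95.17
pics/n_side.png x0,y0 207 144 scale 8
{'s': np.float64(43.2), 'y': np.float64(-0.8), 'h': np.float64(56.6), 'tilt': np.float64(14.09), 'yawerr': np.float64(-0.02)}
(35, 40, 14.3) tool units [0.03 0.55 0.48] rot [-0.04 -0.    0.  ]
(30, 12, 14.3) tool units [0.03 1.59 0.94] rot [-0.04 -0.    0.  ]
```

View pics/n_side.png

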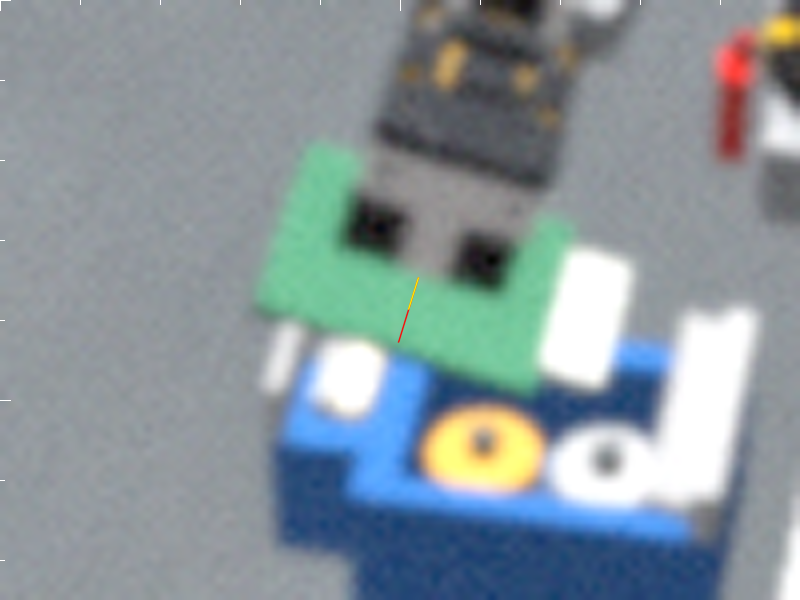

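```bash
cat > cov.py <<'E'
from tgt import *
def coverpolys(p,R,col=(0,0,255)):
    R=np.array(R);xc,yc,zc=-R[:,2],R[:,0],-R[:,1]; tip=np.array(p)+R@LT
    g=tip+.082*xc-.003*zc  # underside below grip
    f=lambda x,y,z:g+(x*xc+y*yc+z*zc)/1000
    box=lambda x0,x1,y0,y1,z:([f(x0,y0,z),f(x1,y0,z),f(x1,y1,z),f(x0,y1,z),f(x0,y0,z)],col)
    return [box(-57,58,-50,50,6),box(-82,-57,-35,35,6),box(-35,35,-7,7,36)]
def hous():
    o=seat+ex*.071; o[2]=0
    f=lambda x,y,z:o+(x*ex+y*ey+z*ez)/1000
    box=lambda x0,x1,y0,y1,z:([f(x0,y0,z),f(x1,y0,z),f(x1,y1,z),f(x0,y1,z),f(x0,y0,z)],(0,255,255))
    return [box(-83,68,-55,55,70),box(-83,-53,-55,55,96),box(66.5,82.5,-21,21,80)]
def look(tag,cams=('side','top'),cap=True,pts=None):
    s=manip.sense();p,R=np.array(s['position']),np.array(s['ee_rot'])
    print(s['time_s'],p.round(4),np.array(s['ft_force']).round(1),'open',round(s['opening'],3),cur(p,R))
    for n in cams:
        im=optics.capture(n); np.save(f'{tag}_{n}.npy',im); im=np.clip(im*1.3,0,255).astype(np.uint8)
        u=proj(n,[seat+ex*.08])[0]
        crop(n,im,u[0],u[1],90,70,8,f'pics/{tag}_{n}.png',coverpolys(p,R)+hous())
        crop(n,im,u[0],u[1],90,70,8,f'pics/{tag}_{n}0.png')
E
python3 -c "
from cov import *
look('o')"
```

```text
20.1333 [ 6.190e-01 -1.000e-04  1.262e-01] [ 0.9 -0.1 -2.4] open 0.147 {'s': np.float64(43.2), 'y': np.float64(-0.8), 'h': np.float64(56.6), 'tilt': np.float64(14.09), 'yawerr': np.float64(-0.02)}
pics/o_side.png x0,y0 226 161 scale 8
pics/o_side0.png x0,y0 226 161 scale 8
pics/o_top.png x0,y0 244 152 scale 8
pics/o_top0.png x0,y0 244 152 scale 8
```

View pics/o_side.png

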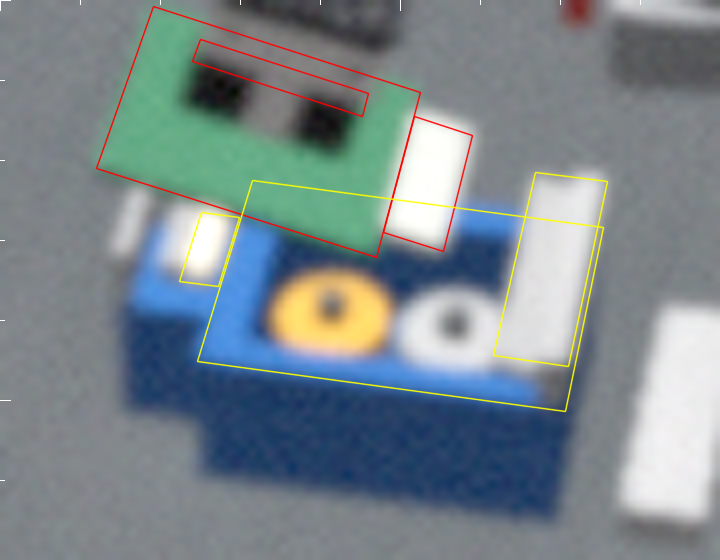

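View pics/o_top.png

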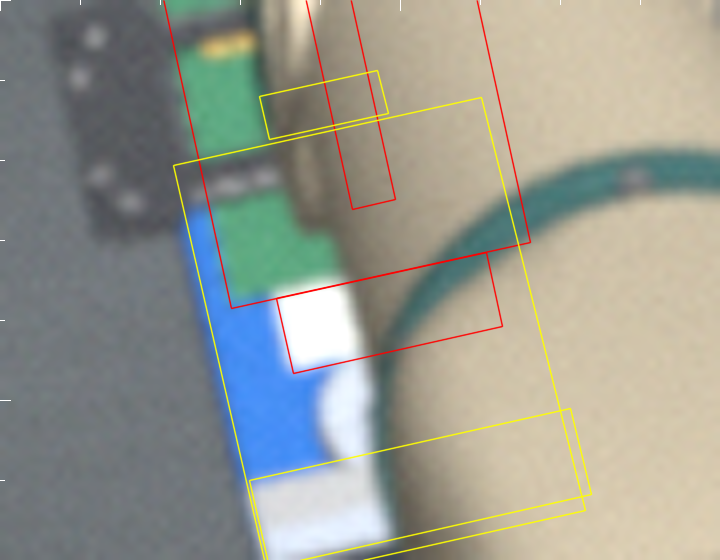

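arm_command:
  plan: [0,0,0,0,0.4,0.24,1,-0.04,0,0,0,0.4,0.24,1,0,0,0,0,0.4,0.24,1,0,0,0,0,0.3,0.2,1,0,0,0,0,0,0,1,0,0,0,0,0,0,1]

```text
time_s: 20.73
position: [0.6076, -0.001, 0.0846]
ee_rot: [[-0.091, 0.248, -0.964], [0.996, 0.023, -0.088], [0.0, -0.968, -0.249]]
ft_force: [0.6, -0.8, -1.3]
opening: 0.143
```

```bash
python3 -c "
from cov import *
look('p',('side',))
s=manip.sense();p,R=np.array(s['position']),np.array(s['ee_rot'])
for a in((20,6,14.3),(10,5,14.3),(0,4.5,14.3)):
    P,d,w=delta(p,R,*a);print(a,'tool units',d.round(2),'rot',w.round(2))
"
```

```text
20.7333 [ 0.6076 -0.001   0.0846] [ 0.6 -0.8 -1.3] open 0.143 {'s': np.float64(31.7), 'y': np.float64(-0.7), 'h': np.float64(14.5), 'tilt': np.float64(14.42), 'yawerr': np.float64(0.01)}
pics/p_side.png x0,y0 226 161 scale 8
pics/p_side0.png x0,y0 226 161 scale 8
(20, 6, 14.3) tool units [0.03 0.24 0.57] rot [ 0.04  0.   -0.  ]
(10, 5, 14.3) tool units [0.03 0.18 0.96] rot [ 0.04  0.   -0.  ]
(0, 4.5, 14.3) tool units [0.03 0.09 1.36] rot [ 0.04  0.   -0.  ]
```

View pics/p_side.png

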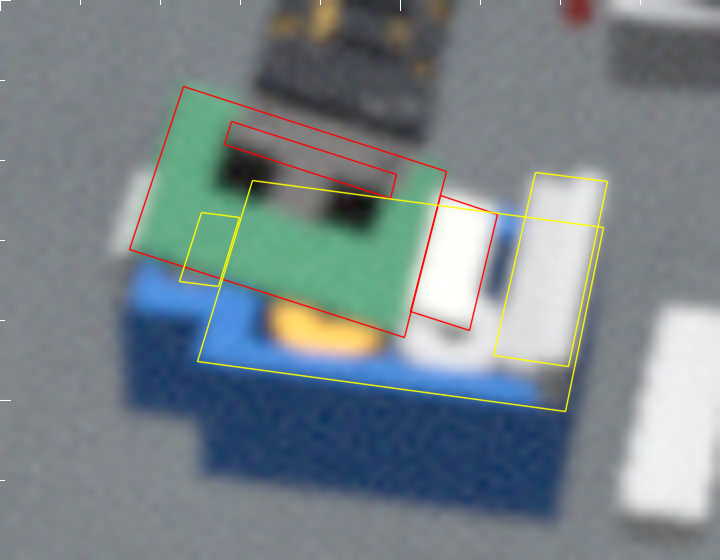

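arm_command:
  plan: [0.04,0,0,0.03,0.12,0.2,1,0,0,0,0,0.12,0.2,1,0,0,0,0,0,0.17,1,0,0,0,0,0,0,1,0,0,0,0,0,0,1]

```text
time_s: 21.2
position: [0.5939, -0.0016, 0.0756]
ee_rot: [[-0.091, 0.245, -0.965], [0.996, 0.022, -0.088], [0.0, -0.969, -0.246]]
ft_force: [0.2, 0.6, -1.4]
opening: 0.145
```

```bash
python3 -c "
from cov import *
look('q',('side',))
s=manip.sense();p,R=np.array(s['position']),np.array(s['ee_rot'])
for a in((10,5,14.3),(2,4.8,14.3),(0,4.5,14.3)):
    P,d,w=delta(p,R,*a);print(a,'tool units',d.round(2),'rot',w.round(2))
"
```

```text
21.2 [ 0.5939 -0.0016  0.0756] [ 0.2  0.6 -1.4] open 0.145 {'s': np.float64(18.0), 'y': np.float64(-0.1), 'h': np.float64(5.8), 'tilt': np.float64(14.23), 'yawerr': np.float64(-0.01)}
pics/q_side.png x0,y0 226 161 scale 8
pics/q_side0.png x0,y0 226 161 scale 8
(10, 5, 14.3) tool units [ 0.01 -0.05  0.34] rot [-0.01 -0.   -0.  ]
(2, 4.8, 14.3) tool units [ 0.01 -0.12  0.65] rot [-0.01 -0.   -0.  ]
(0, 4.5, 14.3) tool units [ 0.01 -0.13  0.73] rot [-0.01 -0.   -0.  ]
```

View pics/q_side.png

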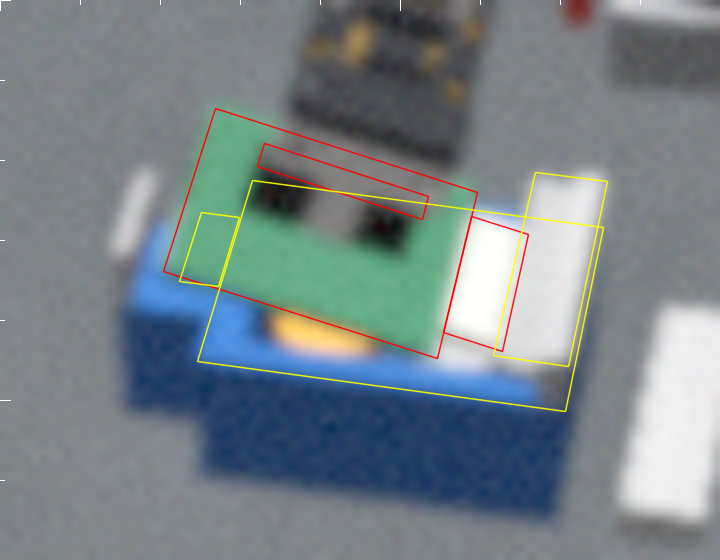

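arm_command:
  plan: [0,0,0,0,-0.02,0.17,1,0,0,0,0,-0.03,0.17,1,0,0,0,0,0,0,1,0,0,0,0,0,0,1]

```text
time_s: 21.58
position: [0.5853, -0.0024, 0.0747]
ee_rot: [[-0.091, 0.245, -0.965], [0.996, 0.022, -0.088], [0.0, -0.969, -0.246]]
ft_force: [-0.7, -0.1, -2.5]
opening: 0.143
```

```bash
python3 -c "
from cov import *
look('r',())
"
```

```text
21.5833 [ 0.5853 -0.0024  0.0747] [-0.7 -0.1 -2.5] open 0.143 {'s': np.float64(9.5), 'y': np.float64(-0.1), 'h': np.float64(4.9), 'tilt': np.float64(14.23), 'yawerr': np.float64(-0.01)}
```

arm_command:
  plan: [0,0,0,0,-0.03,0.12,1,0,0,0,0,-0.03,0.12,1,0,0,0,0,0,0,1]

```text
time_s: 21.83
position: [0.5793, -0.003, 0.0752]
ee_rot: [[-0.09, 0.243, -0.966], [0.996, 0.022, -0.088], [0.0, -0.97, -0.244]]
ft_force: [0.2, -0.5, -2.0]
opening: 0.144
```

arm_command:
  plan: [0,0,0,0,-0.02,0.08,1,0,0,0,0,0,0,1]

```text
time_s: 22.0
position: [0.5778, -0.003, 0.0753]
ee_rot: [[-0.09, 0.244, -0.966], [0.996, 0.022, -0.087], [0.0, -0.97, -0.245]]
ft_force: [-0.3, 0.8, -1.3]
opening: 0.147
```

```bash
python3 -c "
from cov import *
look('s',('side',))
"
```

```text
22.0 [ 0.5778 -0.003   0.0753] [-0.3  0.8 -1.3] open 0.147 {'s': np.float64(1.9), 'y': np.float64(0.1), 'h': np.float64(5.6), 'tilt': np.float64(14.18), 'yawerr': np.float64(-0.05)}
pics/s_side.png x0,y0 226 161 scale 8
pics/s_side0.png x0,y0 226 161 scale 8
```

View pics/s_side.png

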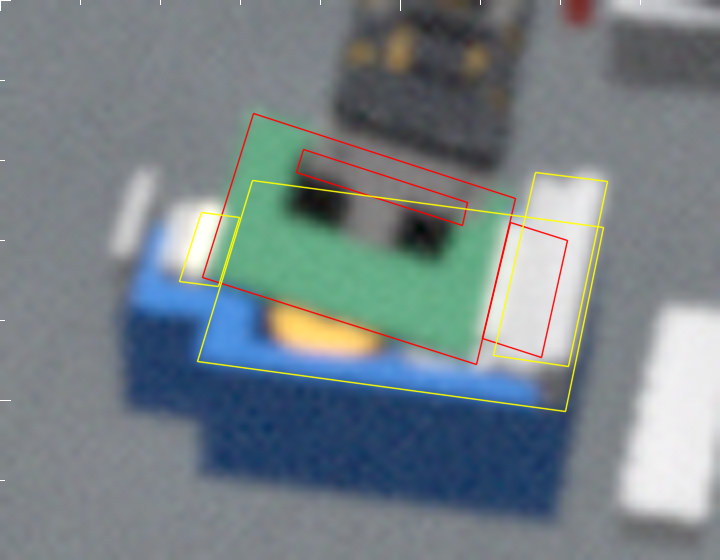

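arm_command:
  plan: [0,0,0,0,-0.01,0.06,1,0,0,0,0,0,0,1]

```text
time_s: 22.22
position: [0.577, -0.0031, 0.0754]
ee_rot: [[-0.091, 0.245, -0.965], [0.996, 0.022, -0.088], [-0.0, -0.969, -0.246]]
ft_force: [1.0, 0.7, -2.8]
opening: 0.147
```

arm_command:
  plan: [0,0,0,0,0,0.06,1,0,0,0,0,0,0,1]

```text
time_s: 22.38
position: [0.5769, -0.0031, 0.0756]
ee_rot: [[-0.091, 0.247, -0.965], [0.996, 0.022, -0.088], [-0.0, -0.969, -0.248]]
ft_force: [3.5, -0.2, -1.3]
opening: 0.147
```

```bash
python3 -c "
from cov import *
look('s2',())
"
```

```text
22.3833 [ 0.5769 -0.0031  0.0756] [ 3.5 -0.2 -1.3] open 0.147 {'s': np.float64(1.0), 'y': np.float64(-0.1), 'h': np.float64(5.6), 'tilt': np.float64(14.38), 'yawerr': np.float64(0.03)}
```

arm_command:
  plan: [0.4,0,0,0,0.13,0.02,1,0.4,0,0,0,0.13,0.02,1,0.4,0,0,0,0.13,0.03,1,0.3,0,0,0,0.1,0.02,1,0,0,0,0,0,0,1]

```text
time_s: 22.8
position: [0.5764, -0.0034, 0.062]
ee_rot: [[-0.091, 0.116, -0.989], [0.996, 0.01, -0.091], [-0.001, -0.993, -0.116]]
ft_force: [-0.4, 0.1, -2.5]
opening: 0.144
```

```bash
python3 -c "
from cov import *
look('u',('side',))
s=manip.sense();p,R=np.array(s['position']),np.array(s['ee_rot'])
for a in((1,3.5,6),(1,3.2,3),(1,3,0)):
    P,d,w=delta(p,R,*a);print(a,'tool units',d.round(2),'rot',w.round(2))
"
```

```text
22.8 [ 0.5764 -0.0034  0.062 ] [-0.4  0.1 -2.5] open 0.144 {'s': np.float64(1.2), 'y': np.float64(-0.3), 'h': np.float64(3.4), 'tilt': np.float64(6.67), 'yawerr': np.float64(0.04)}
pics/u_side.png x0,y0 226 161 scale 8
pics/u_side0.png x0,y0 226 161 scale 8
(1, 3.5, 6) tool units [ 0.01  0.04 -0.  ] rot [ 0.14  0.   -0.01]
(1, 3.2, 3) tool units [0.01 0.22 0.05] rot [ 0.74  0.   -0.01]
(1, 3, 0) tool units [0.01 0.39 0.11] rot [ 1.34  0.   -0.01]
```

View pics/u_side.png

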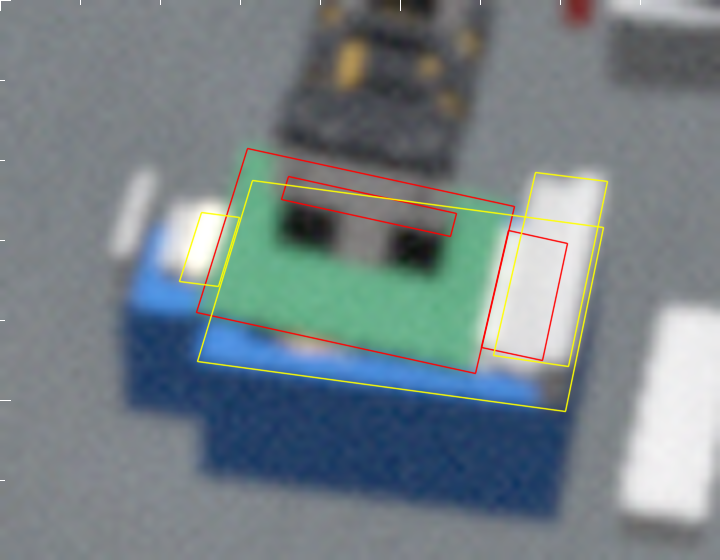

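arm_command:
  plan: [0.34,0,0,0,0.1,0.025,1,0.34,0,0,0,0.1,0.025,1,0,0,0,0,0,0,1]
  squeeze: 60

```text
time_s: 23.1
position: [0.5749, -0.0035, 0.0572]
ee_rot: [[-0.091, 0.057, -0.994], [0.996, 0.005, -0.091], [-0.0, -0.998, -0.057]]
ft_force: [1.5, 1.4, 0.3]
opening: 0.142
```

```bash
python3 -c "
from cov import *
look('v',())
s=manip.sense();p,R=np.array(s['position']),np.array(s['ee_rot']);print(s['torque'])
for a in((1,3,0),):
    P,d,w=delta(p,R,*a);print(a,'tool units',d.round(2),'rot',w.round(2))
"
```

```text
23.1 [ 0.5749 -0.0035  0.0572] [1.5 1.4 0.3] open 0.142 {'s': np.float64(0.6), 'y': np.float64(-0.3), 'h': np.float64(3.5), 'tilt': np.float64(3.28), 'yawerr': np.float64(0.01)}
[ 0.08883534 -0.09239444  0.0367467 ]
(1, 3, 0) tool units [0.01 0.21 0.04] rot [ 0.66  0.   -0.  ]
```

Roller contact is beginning; press on down.

arm_command:
  plan: [0.33,0,0,0,0.11,0.01,1,0.33,0,0,0,0.11,0.01,1,0,0,0,0,0.04,0,1,0,0,0,0,0,0,1]

```text
time_s: 23.43
position: [0.5739, -0.0036, 0.0519]
ee_rot: [[-0.09, 0.001, -0.996], [0.996, 0.0, -0.09], [0.0, -1.0, -0.001]]
ft_force: [-1.4, 0.8, 7.2]
opening: 0.145
```

```bash
python3 -c "
from cov import *
look('x',('side','top'))
s=manip.sense();print(s['torque'])
"
```

```text
23.4333 [ 0.5739 -0.0036  0.0519] [-1.4  0.8  7.2] open 0.145 {'s': np.float64(0.6), 'y': np.float64(-0.2), 'h': np.float64(2.8), 'tilt': np.float64(0.04), 'yawerr': np.float64(-0.02)}
pics/x_side.png x0,y0 226 161 scale 8
pics/x_side0.png x0,y0 226 161 scale 8
pics/x_top.png x0,y0 244 152 scale 8
pics/x_top0.png x0,y0 244 152 scale 8
[0.16392261 0.28002426 0.03414682]
```

View pics/x_side.png

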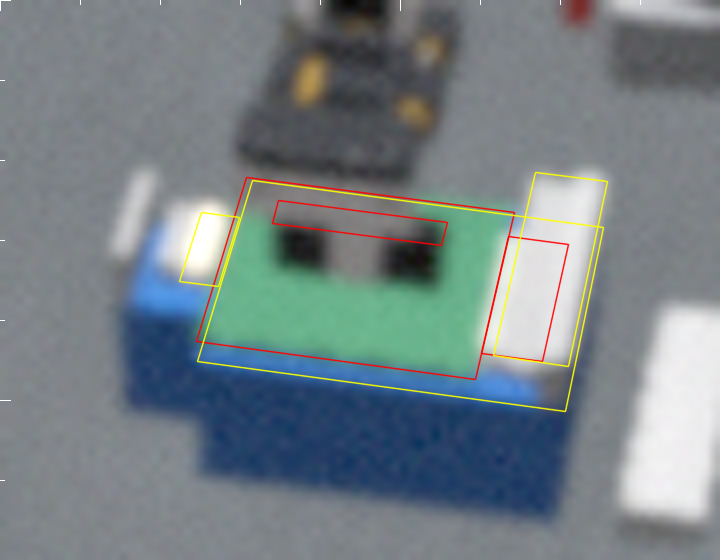

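arm_command:
  plan: [0.2,0,0,0,0.06,0,1,0.1,0,0,0,0.05,0,1,0,0,0,0,0,0,1]

```text
time_s: 23.78
position: [0.5731, -0.0036, 0.0514]
ee_rot: [[-0.09, -0.026, -0.996], [0.996, -0.001, -0.09], [0.002, -1.0, 0.026]]
ft_force: [-8.8, 1.2, 27.3]
opening: 0.145
```

```bash
python3 -c "
from cov import *
look('y',('side',))
s=manip.sense();print(s['torque'])
"
```

```text
23.7833 [ 0.5731 -0.0036  0.0514] [-8.8  1.2 27.3] open 0.145 {'s': np.float64(0.4), 'y': np.float64(-0.2), 'h': np.float64(4.6), 'tilt': np.float64(-1.52), 'yawerr': np.float64(-0.04)}
pics/y_side.png x0,y0 226 161 scale 8
pics/y_side0.png x0,y0 226 161 scale 8
[0.24413863 1.58947175 0.0764021 ]
```

View pics/y_side.png

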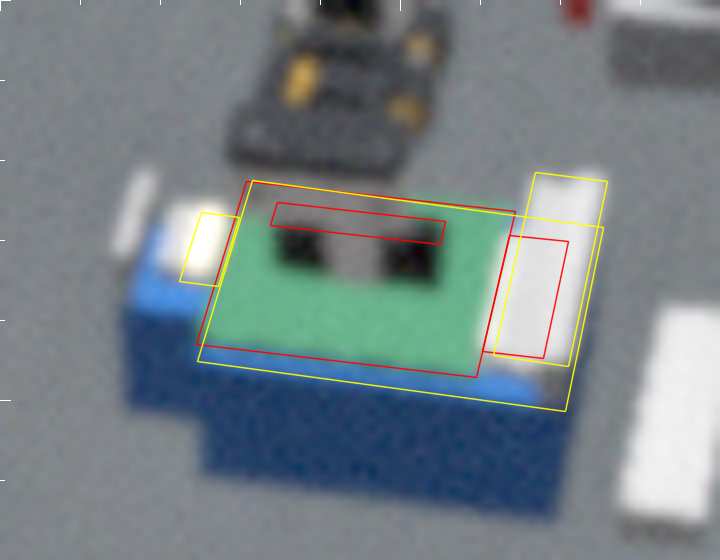

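arm_command:
  plan: [-0.3,0,0,0,-0.09,0,1,0,0,0,0,0,0,1,0,0,0,0,-0.02,0,1,0,0,0,0,0,0,1]

```text
time_s: 24.17
position: [0.5743, -0.0036, 0.0515]
ee_rot: [[-0.09, -0.0, -0.996], [0.996, 0.0, -0.09], [0.0, -1.0, -0.0]]
ft_force: [1.1, 1.0, 10.4]
opening: 0.145
```

Relax the remaining 10 N, then test with a slight upward pull before letting go.

arm_command:
  plan: [0,0,0,0,-0.05,0,1,0,0,0,0,0,0,1]

```text
time_s: 24.33
position: [0.5742, -0.0036, 0.0516]
ee_rot: [[-0.091, -0.001, -0.996], [0.996, -0.0, -0.091], [-0.0, -1.0, 0.001]]
ft_force: [2.9, 0.2, -0.3]
opening: 0.144
```

arm_command:
  plan: [0,0,0,0,-0.03,0,1,0,0,0,0,0,0,1]

```text
time_s: 24.5
position: [0.5741, -0.0036, 0.0519]
ee_rot: [[-0.091, -0.001, -0.996], [0.996, -0.0, -0.091], [-0.0, -1.0, 0.001]]
ft_force: [2.6, -0.1, -7.2]
opening: 0.144
```

arm_command:
  plan: [0,0,0,0,0.025,0,1,0,0,0,0,0,0,0.6,0,0,0,0,0,0,0.6,0,0,0,0,0,0,0.6,0,0,0,0,0,0,0.6,0,0,0,0,0,0,0.6,0,0,0,0,-0.2,0,0.6,0,0,0,0,-0.5,0,0.6,0,0,0,0,-1,0,0.6,0,0,0,0,-1,0,0.6,0,0,0,0,-1,0,0.6,0,0,0,0,-1,0,0.6]

```text
time_s: 25.5
position: [0.5739, -0.0035, 0.1712]
ee_rot: [[-0.09, -0.0, -0.996], [0.996, 0.0, -0.09], [0.0, -1.0, 0.0]]
ft_force: [0.6, -0.6, -0.9]
opening: 0.399
```

arm_command:
  plan: [0,0,0,1,-0.5,0,0.6,0,0,0,1,-0.3,0,0.6,0,0,0,1,0,0,0.6,0,0,0,1,0,0,0.6,0,0,0,1,0,0,0.6,0,0,0,1,0,0,0.6,0,0,0,1,0,0,0.6,0,0,0,1,0,0,0.6,0,0,0,1,0,0,0.6,0,0,0,1,0,0,0.6,0,0,0,1,0,0,0.6,0,0,0,0,0,0,0.6]

```text
time_s: 26.5
position: [0.5474, 0.2777, 0.1896]
ee_rot: [[-0.098, -0.001, -0.995], [0.995, 0.004, -0.098], [0.004, -1.0, 0.001]]
ft_force: [0.1, 0.1, -0.8]
opening: 0.4
```

```bash
python3 - <<'E'
from cov import *
t=optics.capture('top');s=optics.capture('side');np.save('t2.npy',t);np.save('s2.npy',s)
cv2.imwrite('pics/t2.png',t[:,:,::-1])
# home cover model
P,R=tcp(0,3,0); cp=coverpolys(P,R)
for n,im in(('top',t),('side',s)):
    u=proj(n,[seat+ex*.07])[0]; crop(n,im,u[0],u[1],90,70,8,f'pics/z_{n}.png',cp); crop(n,im,u[0],u[1],90,70,8,f'pics/z_{n}0.png')
u=(400,205);crop('top',t,400,205,100,75,8,'pics/w3t.png');crop('side',s,318,155,100,75,8,'pics/w3s.png')
E
```

```text
pics/z_top.png x0,y0 245 156 scale 8
pics/z_top0.png x0,y0 245 156 scale 8
pics/z_side.png x0,y0 229 161 scale 8
pics/z_side0.png x0,y0 229 161 scale 8
pics/w3t.png x0,y0 350 167 scale 8
pics/w3s.png x0,y0 268 117 scale 8
```

View pics/z_top0.png

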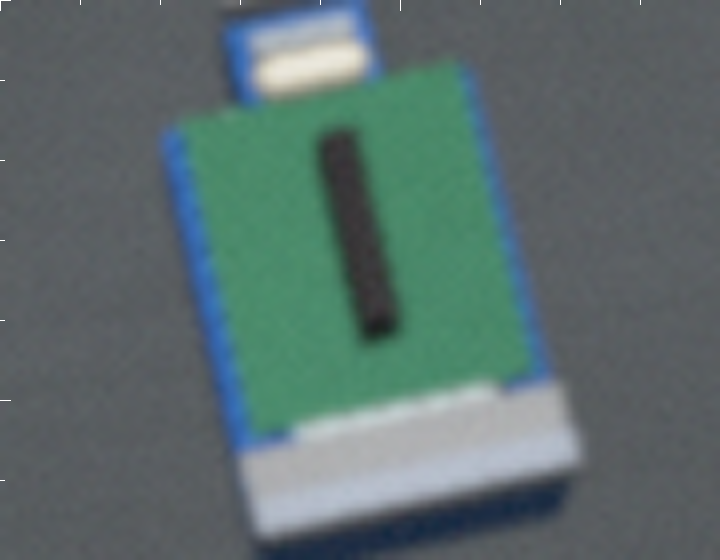

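View pics/z_side.png

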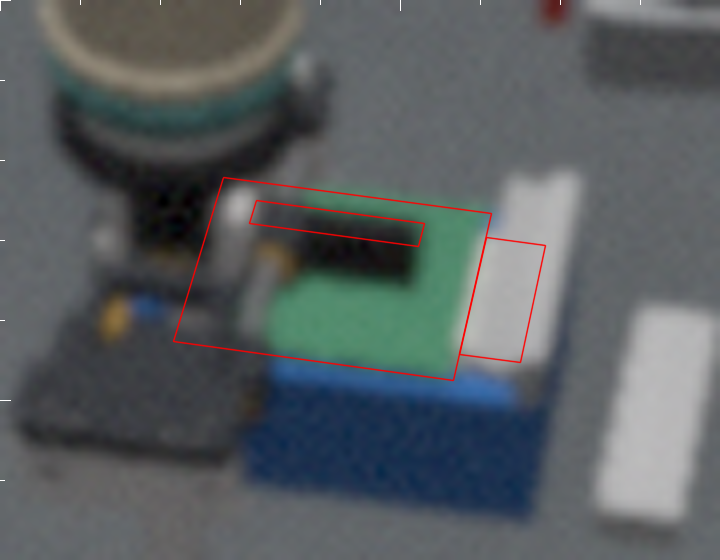

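View pics/w3t.png

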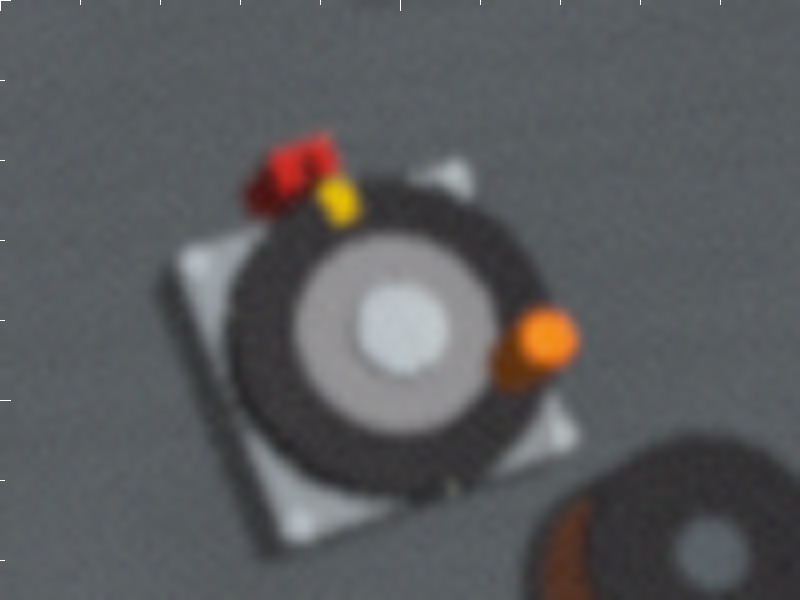

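View pics/t2.png

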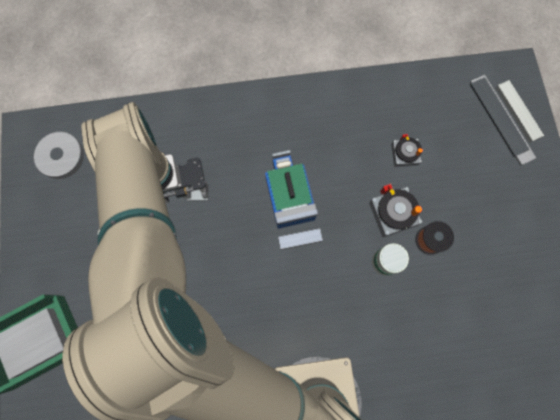

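View pics/w3s.png

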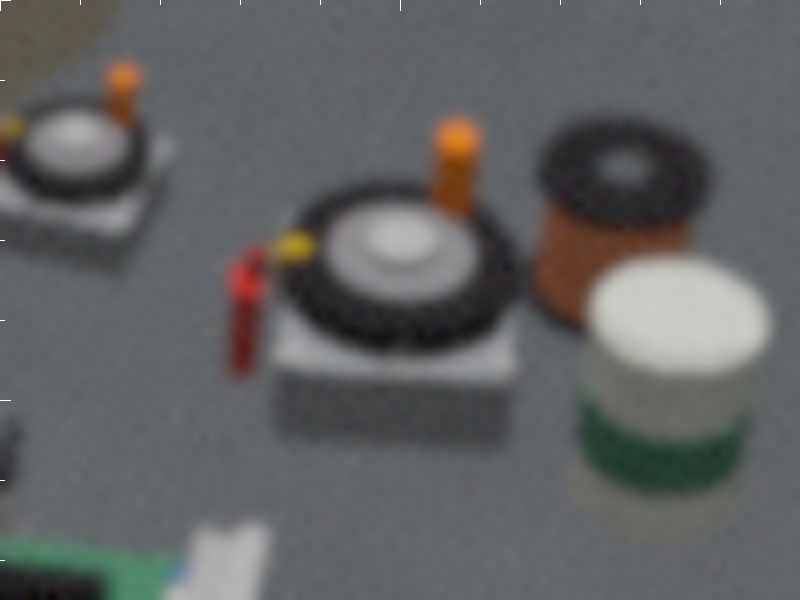

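```bash
python3 - <<'E'
from fit import *
for n,o,c,h0,h1 in(('top',(350,167,8),(.4735,-.2929),(495,210),(548,338)),('side',(268,117,8),(.4748,-.2952),(359,133),(459,138))):
    A=[]
    for uv in(h0,h1):
        d=back(n,[px(uv,*o)],.117)[0][:2]-c;A.append(np.degrees(np.arctan2(d[1],d[0])));print(n,np.hypot(*d).round(4),A[-1].round(1),'-> mark world',(A[-1]+126.05).round(1))
t=np.load('t2.npy')
# pedestal yaw: visible corners z=.046 in top
P={k:back('top',[px(v,350-350+350,167,8)],.046)[0][:2] for k,v in dict(a=(178,258),b=(285,545),c=(580,440),d=(465,158)).items()}
for a,b,off in(('a','b',180),('b','c',-90),('a','d',-90),('d','c',180)):
    d=P[b]-P[a];print(a,b,np.linalg.norm(d).round(4),((np.degrees(np.arctan2(d[1],d[0]))-off+180)%360-180).round(1))
print(sum(P.values())/4)
E
```

```text
top 0.0389 -43.3 -> mark world 82.7
top 0.0391 -115.2 -> mark world 10.8
side 0.0378 -41.3 -> mark world 84.8
side 0.0383 -115.6 -> mark world 10.4
a b 0.1067 9.9
b c 0.111 11.6
a d 0.1096 11.7
d c 0.1069 10.7
[ 0.4737109  -0.29291548]
```

```bash
python3 -c "
from h import *
s=manip.sense();print(s['time_s'],s['ft_force'])
print(order.close_job())"
```

```text
26.6 [-0.28301433 -1.44031233 -0.87427964]
the job is handed in; nothing more can be done
None
```

I turned the handwheel to the pointer, fitted the green cover, and handed the job in at 26.6 s. Both parts look right in the last pictures. The hand-in itself reported no verdict.

- **Handwheel:** I took the larger wheel by its orange handle, turned it about 72° clockwise and let it go. From the last pictures, the handle's position puts the yellow mark at 10.4–10.8°. The mark itself read 11.0° from the side and 13.2° from above just after release. The pedestal yaw is about 11° and the pointer tip itself read 9–11°. That is alignment within about 1–4°, and the wheel had not moved since I let it go.
- **Cover:** I hooked the lip in tilted about 14°, felt the back of the slot at 3.5 N, then pivoted the cover down and pressed it to 27 N. Before release, a 7 N upward pull moved it only 0.3 mm. The last top view shows it flat and square on the rim, the far edge against the roller. In the last side view the gripper hid the far end.
- **Bystanders:** In the final picture the tin, spool and offcut stand where they were. The arm stayed clear of the clevis lug, which the gripper partly hid in that picture.

**Disagreement found:** the fingers really end about 28–33 mm above the reported TCP. My first close on the cover's rib therefore shut on air above it. I allowed for the offset by gripping lower, and the second grip measured the rib's 14 mm. The wheel handle had been gripped near its top for the same reason, but it held.

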